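Gauge a crab leg on the flip stop

ROBOT

A 6-joint arm with a two-finger parallel gripper is mounted at the origin on the work surface. World frame = base frame: x ahead of the robot, y to its left, z up, the work surface at z = 0. Lengths are in mm, angles in rad, forces in N, time in s.
With the tool pointing down it reaches from about 400 to 925 mm from the base axis. Payload 12.5 kg.
Tool frame: the origin (TCP) lies on the centre line of the jaws, within the pads' length; the fingertips stand 25 mm ahead of it and the grasp point (between the pads) lies 6 mm ahead of it (env.tip_extent is the distance from the TCP to the fingertips, in mm); x points along the fingers, z is the direction in which the jaws open and shut, and the axes are right-handed (so a half turn about x gives the same grasp; the last joint's range is limited). The gripper opens to 95 mm and grips with 3 to 60 N. Pads are 20 mm wide; open, the fingers measure 119 mm over their backs; the gripper's body (75 mm by 180 mm) begins 59 mm behind the grasp point.
Start: joints at [1.164, 0.491, 1.559, -0, 1.092, -0.106], TCP at [185.16, 596.959, 239.661] pointing down, gripper open.
Joint ranges: [-3.1, 3.1], [-0.84, 2.19], [0.05, 2.79], [-1.13, 4.28], [0.06, 2.93], [-2.69, 2.69]. Speed limits (rad/s): [2.22, 2.22, 2.79, 3.14, 3.14, 3.14].

INTERFACE

Orientations are given as [roll, pitch, yaw] about the fixed x, y, z axes, in that order (R = Rz(yaw) Ry(pitch) Rx(roll)).
In Python, from cell import env gives the robot as it stands.
- The arm moves only by the tool step_arm, never from a script. Its argument "rows" is a list of rows, each a list of 6 numbers: the shift along the tool's x, y, z in mm, then the turn, a rotation vector about the tool's x, y, z in rad. In form: [[x, y, z, wx, wy, wz], ...]. A call has 1 to 8 rows; each row shifts and turns the pose as measured when the row begins, along the tool's axes as they then stand; what a row does not reach is not made up. A row lasts 1/8 s, in which the tool goes at most 62.5 mm and 10.7 degrees, less where a joint would pass 70% of its speed; a pose out of reach is approached as far as the arm can. A call is refused whole if a number of a shift passes 62.5 or a number of a turn 0.188, either way. A call with a gripper value outside its range is refused whole. "grip" is the finger opening in mm, from 0 to 95.1, set as the call begins (left out, the last holds). The fingers move at their own pace and stop on an object; the grip force is fixed at half the most. Time passes only in rows, so rows that do not move let the fingers close. It gives the time, the measured TCP pose, the force and the opening at its end, in the units of the state.
- env.state(): the state, without advancing time (a new reading comes with each control period).
- env.read_camera(name): name is "scene" or "top" or "wrist"; returns the picture (400x640x3 uint8, red, green, blue); there is no depth.
- env.get_calibration(name): a dict with "fx", "fy", "cx", "cy" (pixels), "pose" (4x4, takes a point from camera to world coordinates); the wrist camera has in their place "hand_eye" (4x4, takes a point from camera to tool coordinates, whose origin is the TCP and whose axes are the tool frame's). Camera axes: x right, y down, z forward; pixel columns grow to the right and rows downward; lengths in mm; the calibration is good to about 2 mm. A picture is of the moment at which its call begins: read the wrist's pose just before it. get_calibration takes no time and is no camera call.
- env.job_done(): hands the job in, once; it reports no verdict.
The state is a dict: "t": time; "joints": joint angles; "qvel": joint speeds; "tau": joint torques, N m; "eef_pos": TCP position; "tcp_rot": TCP orientation; "ft_force": force on the tool from outside, world axes, zero at the start; "moment": the same for the moment, N m; "opening": opening from 0.0 (shut) to 1.0 (fully open).
Only numpy, scipy, OpenCV 4.12 (cv2) and the standard library are available. Lean on these libraries where they do the work, as an engineer would, in place of code of your own. Each camera call takes 0.05 s, during which the arm holds its last target.

TASK

Swing the yellow flip stop down until it sits fully home on the fence. Bring the frozen crab leg flat against the front of the fence and slide it along until its sawn end bears lightly (about 5 N) on the tip of the stop's brass screw, and keep it pressed for half a second or more; feel for that contact, because the screw is set differently every time, the frozen shell chips when pressed hard against it and the stop, only clamped by friction, must not be shoved along the fence. Then let go, swing the stop back up until it stands upright or leans back, and leave the leg lying where it was gauged, with everything else on the table left alone.

Things in the scene. Friction and masses are not known exactly. Their poses are not given: they have to be found in the camera images.
- board: White board, 280 x 580 x 18 mm, fixed. Origin: centre of its underside; x across it (away from the robot at yaw 0), y along it. An aluminium fence 16 mm high (top at z = 34 mm) runs its whole length along y, front face at x = +50 mm, back at +85 mm; the leg belongs in front (smaller x). Shears lie behind the fence, a knuckle piece at the -y end.
- leg: Loose frozen crab leg section, dark red, pale ends, a rigid bar 36 mm wide (x), 150 mm long (y), 40 mm high (z), 0.17 to 0.34 kg. Origin: centre of its underside. Starts on the board in front of the fence, up to 0.35 rad askew, its y roughly the board's. Either end may meet the stop. The shell chips if pressed on the screw with over 12 N. Flush its origin is at board x = 32 mm.
- stop_arm (a joint): Hinge of the yellow flip stop, parallel to the board's y: 0 = fully down, black foot on the fence top (end of travel); 1.57 = upright; 1.75 = fully up, leaning back (end of travel). Starts at 1.5 to 1.75. Growing values swing it up and away from the robot. Friction hinge: it stays where left, 2 to 4 N at the knob swings it.
- stop_hinge (a point): Point on the hinge axis, mid-width of the 12 mm wide arm; board x = +74 mm, z = 68 mm above the board's underside; its axes are the board's. It is on the blue carriage (30 mm wide along y, up to 81 mm high), clamped on the fence by friction: stands still unless pushed along y with more than about 14 N.
- stop_knob (a point): Middle of the free part of the black knob, a round bar of 13 mm diameter parallel to y, sticking out 36 mm from the arm's +y side at its free end; 104 mm from the hinge axis, 26 mm to +y of stop_hinge. Stop down: 50 mm over the board's top, 80 mm in front of the fence. It can be pinched from above across its diameter and carried round the hinge, turning in the fingers.
- stop_face (a point): Point on the carriage where the -y face of the stop's yellow leaf is when down: 6 mm to -y of stop_hinge, board x = 32 mm, 20 mm over the board's top; its axes are the board's. The brass screw (12 mm diameter) sticks out from there to -y by 3 to 15 mm, set differently each time, not measured, immovable. So the gauged leg's origin lies 78 to 90 mm to -y of this point.
- knuckle: Short crab knuckle piece 34 x 50 x 30 mm on the board's -y end; bystander. Origin: centre of underside.
- shears: Shears with red handles, 190 mm long, 13 mm high, lying on the board behind the fence; bystander. Origin: on the underside, near the pivot.
- green_basin: Lime green basin, 220 mm across, 70 mm high; bystander. Origin: centre of underside.
- steel_cup: Steel cup, 72 mm across, 85 mm high; bystander. Origin: centre of underside.
- scrub_brush: Hand brush lying on the table; bystander.
Mind the look-alikes: they are no part of the job. What is shaped like the leg but green is not meant.

How it is judged:
By the outcome, as a careful person would: the job done as asked, in the order asked, and still so for the second after the job is handed in, with the robot touching nothing.
It also fails if it takes over 72 s, if anything falls off the work surface, if the arm or the gripper's body presses on something with over 40 N, if the wrist force passes 120 N, or if a joint passes its speed limit or range.

## Working session

There is one attempt and no reset: what is moved stays moved. The work goes in short steps, Python scripts to look and compute and a tool call to move; the robot and the scene stay as the last step left them, time stands still between calls to the robot, and variables do not carry over. Pictures are saved under pics/ and viewed, and the job is handed in when it is done.

Besides the shell and the picture viewer there is one more tool, called after "Call:" by a JSON object that holds its "fn" and its "kwargs", one argument or row to a line. step_arm: Moves the arm, as the interface text tells. Its arguments: {"type":"object","properties":{"rows":{"type":"array","items":{"type":"array","items":{"type":"number"}}},"grip":{"type":"number"}},"required":["rows"]}

```bash
ls; mkdir -p pics
python3 - <<'E'
from cell import env
import cv2
for n in ("scene","top"):
    im=env.read_camera(n); cv2.imwrite(f"pics/{n}0.png",im[:,:,::-1])
    print(n,env.get_calibration(n))
print(env.get_calibration("wrist"))
print(env.state(), env.tip_extent)
E
```

```text
pics
scene {'fx': 365.7883037812279, 'fy': 365.7883037812279, 'cx': 324.9065706042489, 'cy': 201.13360395172066, 'pose': array([[-8.73089303e-01,  3.95474846e-01, -2.85157352e-01,
         7.65134101e+02],
       [ 4.87487397e-01,  7.18198454e-01, -4.96535011e-01,
         5.85826692e+02],
       [ 8.43246229e-03, -5.72530022e-01, -8.19840391e-01,
         8.86150048e+02],
       [ 0.00000000e+00,  0.00000000e+00,  0.00000000e+00,
         1.00000000e+00]])}
top {'fx': 363.97418764075945, 'fy': 363.97418764075945, 'cx': 323.6238453498097, 'cy': 201.03633604310784, 'pose': array([[-2.49254375e-02, -9.75358925e-01,  2.19211518e-01,
         2.71173700e+02],
       [-9.99682620e-01,  2.51210537e-02, -1.89535072e-03,
         6.15392671e+01],
       [-3.65817708e-03, -2.19189188e-01, -9.75675519e-01,
         9.69506288e+02],
       [ 0.00000000e+00,  0.00000000e+00,  0.00000000e+00,
         1.00000000e+00]])}
{'fx': 311.09092702522724, 'fy': 311.09092702522724, 'cx': 324.39543883333454, 'cy': 197.8618276366911, 'hand_eye': array([[-7.84806372e-04, -2.65609828e-01,  9.64080289e-01,
    
[... 219 characters left out ...]
.00000000e+00,  0.00000000e+00,
         1.00000000e+00]])}
{'t': 0.1, 'joints': array([ 1.16440085e+00,  4.91463664e-01,  1.55937007e+00, -1.35465856e-05,
        1.09165674e+00, -1.05630152e-01]), 'qvel': array([-0.00021082, -0.0009181 , -0.00238843,  0.00037335,  0.00351683,
       -0.00070931]), 'tau': array([ 2.69829747e-03, -6.13620472e+01, -2.58607703e+01,  6.93397410e-02,
        4.71185369e-02, -7.15115289e-05]), 'eef_pos': array([185.0875973 , 596.78466917, 239.14864296]), 'tcp_rot': array([ 3.04934477,  1.56989843, -1.96380328]), 'ft_force': array([-0.36840047, -0.97039107,  0.54033337]), 'moment': array([-0.00053479,  0.0102337 , -0.0281271 ]), 'opening': 0.9997200637900333} 25.0
```

View pics/top0.png

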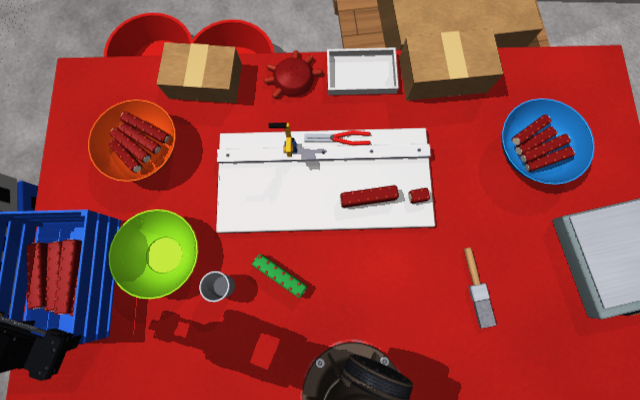

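View pics/scene0.png

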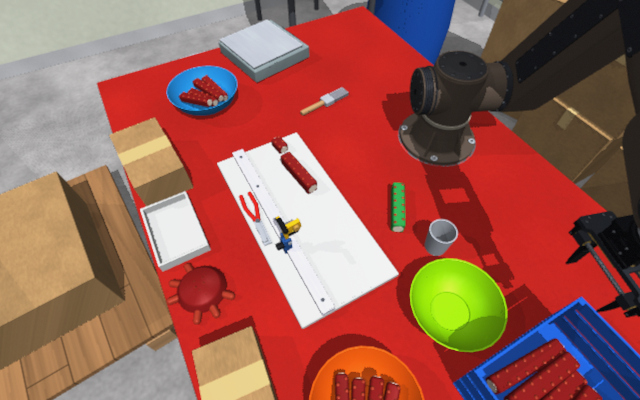

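Run:
```python
import cv2
a=cv2.imread("pics/top0.png"); 
cv2.imwrite("pics/topc.png",cv2.resize(a[115:240,205:445],None,fx=3.3,fy=3.3,interpolation=cv2.INTER_CUBIC))
a=cv2.imread("pics/scene0.png"); 
cv2.imwrite("pics/scenec.png",cv2.resize(a[130:330,210:405],None,fx=3,fy=3,interpolation=cv2.INTER_CUBIC))
```

```text
(no output)
```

View pics/topc.png

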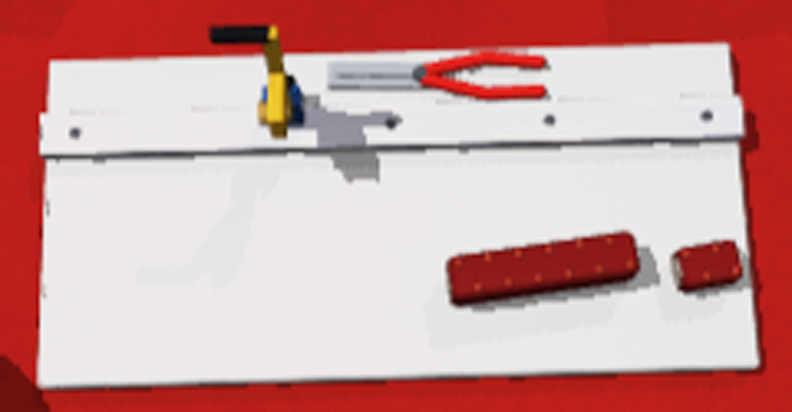

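View pics/scenec.png

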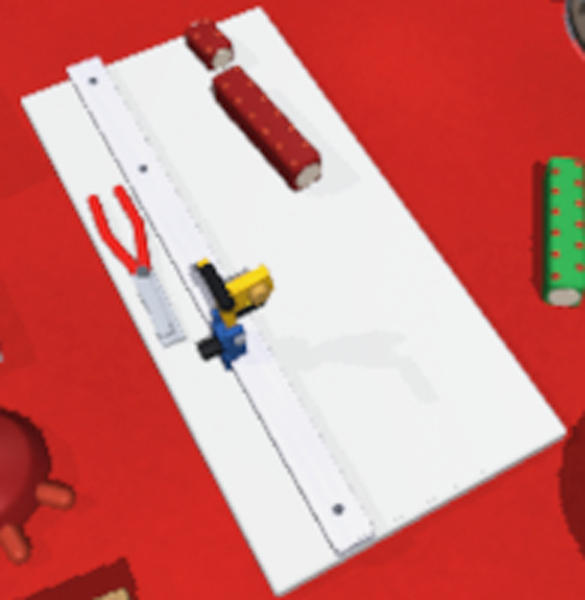

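```bash
cat > h.py <<'E'
import numpy as np, cv2
from scipy.optimize import least_squares, minimize
from scipy.spatial.transform import Rotation as R
from cell import env
C={n:env.get_calibration(n) for n in ("scene","top")}
def proj(n,P,pose=None,c=None):
    c=c or C[n]; T=np.linalg.inv(c["pose"] if pose is None else pose)
    p=np.atleast_2d(P)@T[:3,:3].T+T[:3,3]
    return np.c_[c["fx"]*p[:,0]/p[:,2]+c["cx"],c["fy"]*p[:,1]/p[:,2]+c["cy"]]
def b2w(b,P):
    P=np.atleast_2d(P).astype(float); c,s=np.cos(b[2]),np.sin(b[2])
    return np.c_[b[0]+c*P[:,0]-s*P[:,1], b[1]+s*P[:,0]+c*P[:,1], P[:,2]]
E
cat > fit.py <<'E'
from h import *
def tc(u,v): return [(u+.5)/3.3-.5+205,(v+.5)/3.3-.5+115]
def sc(u,v): return [(u+.5)/3-.5+210,(v+.5)/3-.5+130]
B=[[140,290,18],[140,-290,18],[-140,-290,18],[-140,290,18]]
tP=B+[[50,290,34],[50,-290,34]]
tU=[tc(50,60),tc(729,44),tc(757,368),tc(39,384),tc(41,154),tc(743,134)]
sU=[sc(278,593),sc(22,100),sc(260,8),sc(566,433)]
def f(p):
    b=p[:3]
    return np.r_[(proj("top",b2w(b,tP))-tU).ravel(),(proj("scene",b2w(b,B))-sU).ravel()]
r=least_squares(f,[550,0,0],loss="soft_l1",x_scale=[10,10,.1]); b=r.x
print("board",b, f(b).round(1).reshape(-1,2).tolist())
def g(p): # hinge y, theta: knob bar ends
    y,t=p; x=74-104*np.cos(t); z=68+104*np.sin(t)
    K=[[x,y+44,z],[x,y+8,z]]
    return np.r_[(proj("top",b2w(b,K))-[tc(211,36),tc(268,34)]).ravel(),(proj("scene",b2w(b,K))-[sc(232,303) ,sc(203,268)]).ravel()]
for y0 in (0,100):
    r=least_squares(g,[y0,1.57],x_scale=[10,.1]); print("hinge y,theta",r.x,g(r.x).round(1))
# leg
def sil(n,lp):
    P=[[x,y,z] for x in(-18,18) for y in(-75,75) for z in(18,58)]
    return cv2.convexHull(proj(n,b2w(lp,P)).astype(np.float32))
ms={}
for n,box in (("top",(335,180,403,212)),("scene",(276,148,325,198))):
    im=cv2.imread(f"pics/{n}0.png").astype(int); u0,v0,u1,v1=box
    m=np.zeros(im.shape[:2],np.uint8); w=im[v0:v1,u0:u1]
    m[v0:v1,u0:u1]=((w[...,2]-w[...,1]>25)).astype(np.uint8); 
    if n=="scene":  # pale end
        m[v0:v1,u0:u1]|=((w.sum(2)<560)&(w[...,2]-w[...,0]>12)).astype(np.uint8)
    ms[n]=cv2.resize(m,None,fx=4,fy=4,interpolation=cv2.INTER_NEAREST); print(n,m.sum())
def cost(p):
    lp=[p[0],p[1],p[2]/100]; c=0
    for n in ms:
        a=np.zeros_like(ms[n]); cv2.fillPoly(a,[((sil(n,lp)+.5)*4).round().astype(np.int32)],1); c+=(a!=ms[n]).sum()
    return c/16
best=None
for y0 in(-130,-60,):
  for w0 in (0,10,20):
    r=minimize(cost,[500,y0,w0],method="Nelder-Mead",options=dict(initial_simplex=[[500,y0,w0],[530,y0,w0],[500,y0+30,w0],[500,y0,w0+10]]))
    if best is None or r.fun<best.fun: best=r
print("leg world",best.x[:2],best.x[2]/100,best.fun)
l=best.x; d=l[:2]-b[:2]; c,s=np.cos(b[2]),np.sin(b[2])
print("leg in board",c*d[0]+s*d[1],-s*d[0]+c*d[1],l[2]/100-b[2])
E
python3 fit.py
```

```text
board [5.48819833e+02 5.76553179e+01 8.05905332e-04] [[-0.8, -0.1], [0.3, -0.6], [1.1, 0.2], [-1.5, 1.1], [-1.0, 0.1], [0.6, 0.7], [-1.7, 0.8], [-1.1, -0.6], [-0.0, -0.6], [0.3, -0.3]]
hinge y,theta [80.43361995  1.68891309] [ 1.3  0.5 -0.7  0.7 -1.7  0.6  1.2  0.4]
hinge y,theta [80.43361999  1.68891309] [ 1.3  0.5 -0.7  0.7 -1.7  0.6  1.2  0.4]
top 847
scene 936
leg world [490.00813157 -58.99076725] 0.12025206147625461 498.6875
leg in board -58.90568769384699 -116.59865063370256 0.11944615614406698
```

```bash
cat >> fit.py <<'E'
tiles=[]
for n,(u0,v0,u1,v1) in (("top",(330,165,440,225)),("scene",(260,125,370,215))):
    im=cv2.imread(f"pics/{n}0.png"); s=6
    w=cv2.resize(im[v0:v1,u0:u1],None,fx=s,fy=s,interpolation=cv2.INTER_CUBIC)
    h=((sil(n,[l[0],l[1],l[2]/100])[:,0]+.5-[u0,v0])*s).astype(int); cv2.polylines(w,[h],True,(255,0,0),1)
    mm=cv2.resize(ms[n],(640,400),interpolation=cv2.INTER_NEAREST)[v0:v1,u0:u1]; mm=cv2.resize(mm,None,fx=s,fy=s,interpolation=cv2.INTER_NEAREST)
    cs,_=cv2.findContours(mm,0,2); cv2.drawContours(w,cs,-1,(0,255,0),1)
    cv2.imwrite(f"pics/ov_{n}.png",w)
E
python3 fit.py >/dev/null; python3 -c "
import cv2,numpy as np
a=cv2.imread('pics/ov_top.png');b=cv2.imread('pics/ov_scene.png');
c=np.vstack([a,b]);cv2.imwrite('pics/ov.png',cv2.resize(c,None,fx=.66,fy=.66))"
```

```text
(no output)
```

View pics/ov.png

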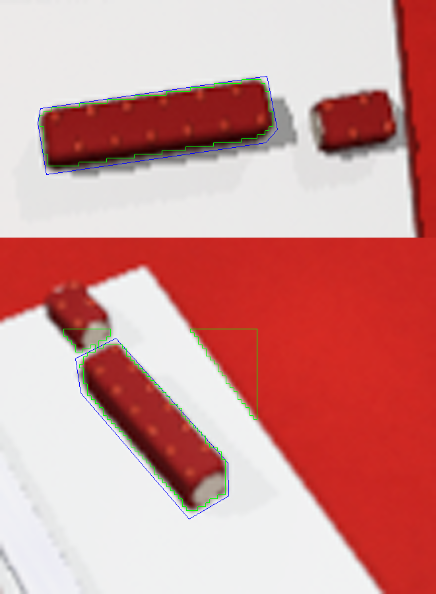

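```bash
cat >> h.py <<'E'
BOARD=np.array([548.8,57.7,0.0008])
def Rt(): 
    s=env.state(); return R.from_euler("xyz",s["tcp_rot"]).as_matrix(), s
def plan(pos,yaw=0.0,flip=0):
    "target TCP pos (world), tool z axis = world x turned by yaw: prints turn (tool rotvec) and shift in tool axes AFTER the turn"
    M,s=Rt(); T=np.array([[0,0,1],[0,1,0],[-1,0,0]],float); T=R.from_euler("z",yaw+np.pi*flip).as_matrix()@T
    rv=R.from_matrix(M.T@T).as_rotvec(); d=np.array(pos)-s["eef_pos"]
    print("t",s["t"],"pos",s["eef_pos"].round(1),"F",s["ft_force"].round(2),"M",s["moment"].round(2),"open",round(s["opening"]*95.1,1))
    print("turn",rv.round(4),"shift world",d.round(1),"shift tool(after turn)",(T.T@d).round(1),"tool(now)",(M.T@d).round(1))
E
python3 - <<'E'
from h import *
M,s=Rt(); print(M.round(3))
k=b2w(BOARD,[[74-104*np.cos(1.689),80.4+26,68+104*np.sin(1.689)]])[0]; print("knob",k)
for f in(0,1): plan(k+[0,0,6+60],BOARD[2],f)
E
```

```text
[[-0.    -0.955  0.296]
 [-0.001  0.296  0.955]
 [-1.     0.    -0.001]]
knob [634.97942746 164.1689776  171.27429592]
t 0.1 pos [185.1 596.8 239.1] F [-0.37 -0.97  0.54] M [-0.    0.01 -0.03] open 95.1
turn [ 1.2692e+00 -8.0000e-04  5.0000e-04] shift world [ 449.9 -432.6   -1.9] shift tool(after turn) [   1.9 -433.   449.5] tool(now) [   2.1 -557.9 -279.9]
t 0.1 pos [185.1 596.8 239.1] F [-0.37 -0.97  0.54] M [-0.    0.01 -0.03] open 95.1
turn [-1.8724e+00 -5.0000e-04 -9.0000e-04] shift world [ 449.9 -432.6   -1.9] shift tool(after turn) [   1.9  433.  -449.5] tool(now) [   2.1 -557.9 -279.9]
```

Call:
{"fn": "step_arm", "kwargs": {
  "rows": [
    [0,0,0,0.181,0,0],
    [0,0,0,0.181,0,0],
    [0,0,0,0.181,0,0],
    [0,0,0,0.181,0,0],
    [0,0,0,0.181,0,0],
    [0,0,0,0.181,0,0],
    [0,0,0,0.181,0,0],
    [0,0,0,0,0,0]
  ]
}}

```text
t: 1.1
eef_pos: [184.6, 595.7, 236.1]
tcp_rot: [-1.94, 1.564, -1.976]
ft_force: [-0.2, 0.3, 0.2]
opening: 1.002
```

Call:
{"fn": "step_arm", "kwargs": {
  "rows": [
    [0,-54,56,0,0,0],
    [0,-54,56,0,0,0],
    [0,-54,56,0,0,0],
    [0,-54,56,0,0,0],
    [0,-54,56,0,0,0],
    [0,-54,56,0,0,0],
    [0,-54,56,0,0,0],
    [0,0,0,0,0,0]
  ]
}}

```text
t: 2.1
eef_pos: [497.4, 281.8, 236.2]
tcp_rot: [-1.972, 1.563, -1.965]
ft_force: [-1.8, 1.8, -0.4]
opening: 1.0
```

Run:
```python
from h import *
plan([635,164.2,237.3],BOARD[2])
s=env.state(); im=env.read_camera("wrist"); cv2.imwrite("pics/w1.png",im[:,:,::-1])
np.savez("pics/w1.npz",p=s["eef_pos"],r=s["tcp_rot"]); print(s["joints"].round(2))
```

```text
t 2.1 pos [497.4 281.8 236.2] F [-1.77  1.78 -0.36] M [-0.06  0.05  0.01] open 95.1
turn [ 0.0065 -0.0028  0.0067] shift world [ 137.6 -117.6    1.1] shift tool(after turn) [  -1.1 -117.7  137.5] tool(now) [  -0.7 -118.6  136.7]
[ 0.4   0.42  1.69 -0.01  1.03  0.4 ]
```

View pics/w1.png

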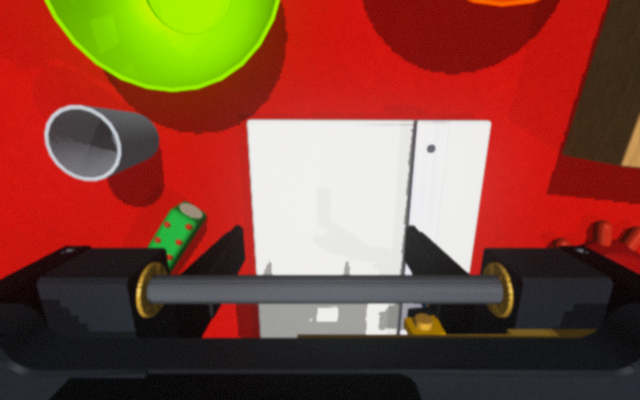

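```bash
cat >> h.py <<'E'
CW=env.get_calibration("wrist")
def projw(P,npz):
    d=np.load(npz); T=np.eye(4); T[:3,:3]=R.from_euler("xyz",d["r"]).as_matrix(); T[:3,3]=d["p"]
    return proj("wrist",P,pose=T@CW["hand_eye"],c=CW)
E
python3 - <<'E'
from h import *
print(projw(b2w(BOARD,[[-140,290,18],[140,290,18],[50,290,34],[50,200,34],[50,200,18]]),"pics/w1.npz").round(1))
im=cv2.imread("pics/w1.png")[105:260,230:510]; cv2.imwrite("pics/w1c.png",cv2.resize(im,None,fx=2.8,fy=2.8,interpolation=cv2.INTER_CUBIC))
E
```

```text
[[247.2 117.1]
 [495.3 119. ]
 [419.7 118.8]
 [412.7 199. ]
 [409.1 195.3]]
```

View pics/w1c.png

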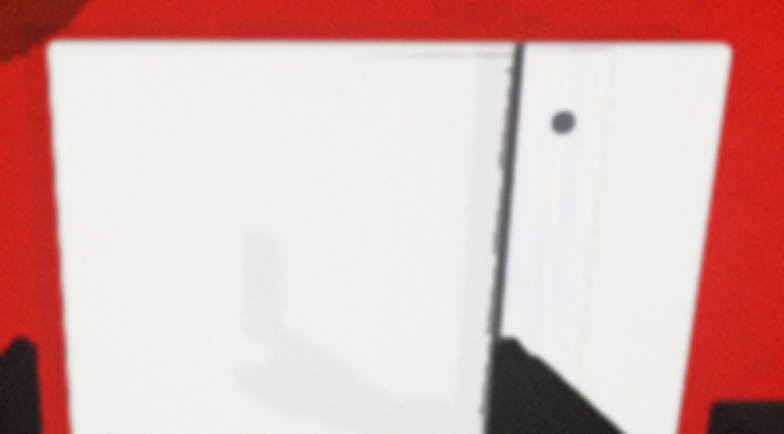

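Run:
```python
from h import *
im=cv2.cvtColor(cv2.imread("pics/top0.png"),cv2.COLOR_BGR2GRAY).astype(float)
us=[];vs=[]
for u in list(range(222,275))+list(range(325,425)):
    vp=162-(u-218)*6.4/212; v0=int(vp)-5; seg=im[v0:v0+11,u]; d=np.maximum(0,np.median(seg)-10-seg)
    if d.sum()>10: us.append(u); vs.append(v0+(d*np.arange(11)).sum()/d.sum())
us=np.array(us);vs=np.array(vs)
for _ in range(4):
    p=np.polyfit(us,vs,1); e=vs-np.polyval(p,us); k=abs(e)<max(.4,2*e.std()); us,vs=us[k],vs[k]
print("top fence face line",p,len(us),e.std())
# board frame prediction of face mid line z=26 at ends
for yaw in(0,.004,.008):
    q=proj("top",b2w([548.8,57.7,yaw],[[50,280,26],[50,-280,26]])); s=(q[1]-q[0]); print(yaw,s[1]/s[0],q[0,1]-np.polyval(p,q[0,0]),q[1,1]-np.polyval(p,q[1,0]))
# wrist board +y end edge
w=cv2.imread("pics/w1.png").astype(float)
P=[]
for u in range(256,484,3):
    col=w[105:140,u]; r=col[:,1]; i=np.argmax(np.diff(r)); 
    t=(r.min()+r.max())/2; j=np.where((r[:-1]<t)&(r[1:]>=t))[0][0]; P.append([u,105+j+(t-r[j])/(r[j+1]-r[j])])
P=np.array(P); pw=np.polyfit(P[:,0],P[:,1],1); print("wrist edge",pw,np.polyval(pw,[250,490]))
for yaw in(0,.004,.008):
    q=projw(b2w([548.8,57.7,yaw],[[-140,290,18],[140,290,18]]),"pics/w1.npz"); print(yaw,(q[1]-q[0])[1]/(q[1]-q[0])[0])
```

```text
top fence face line [-2.70354487e-02  1.68322502e+02] 143 0.14520218389961814
0 -0.024913399679211502 -0.15082405514789343 0.28488623640865285
0.004 -0.02871919153112826 0.24010593317484563 -0.1055725219234489
0.008 -0.03252585511824768 0.6315065975488494 -0.49555721336508896
wrist edge [4.31049292e-03 1.17711010e+02] [118.78863371 119.82315201]
0 0.008378541689980987
0.004 0.004249407392162082
0.008 0.0001217138185242959
```

Call:
{"fn": "step_arm", "kwargs": {
  "rows": [
    [0,0,0,0.009,-0.003,0.007],
    [-4,-58,45,0,0,0],
    [0,-59,45,0,0,0],
    [0,0,46,0,0,0],
    [0,0,0,0,0,0]
  ]
}}

```text
t: 2.78
eef_pos: [620.4, 185.2, 240.0]
tcp_rot: [1.574, 1.568, 1.59]
ft_force: [-0.8, -0.0, -0.6]
opening: 1.002
```

```bash
sed -i 's/^BOARD=.*/BOARD=np.array([548.3,57.7,0.003])/' h.py
cat >> h.py <<'E'
def wshot(name):
    s=env.state(); im=env.read_camera("wrist"); cv2.imwrite(f"pics/{name}.png",im[:,:,::-1]); np.savez(f"pics/{name}.npz",p=s["eef_pos"],r=s["tcp_rot"])
def shot(n,name,box,s):
    im=env.read_camera(n)[:,:,::-1]; u0,v0,u1,v1=box
    cv2.imwrite(f"pics/{name}.png",cv2.resize(im[v0:v1,u0:u1],None,fx=s,fy=s,interpolation=cv2.INTER_CUBIC))
E
python3 - <<'E'
from h import *
k=b2w(BOARD,[[74-104*np.cos(1.689),80.4+26,68+104*np.sin(1.689)]])[0]
print(k); plan(k+[0,0,66],BOARD[2]); wshot("w2"); shot("scene","s2",(230,130,380,290),4)
E
```

```text
[634.24498735 164.35831454 171.27429592]
t 2.775 pos [620.4 185.2 240. ] F [-0.83 -0.04 -0.65] M [-0.09  0.09 -0.  ] open 95.3
turn [ 0.0132 -0.     -0.0023] shift world [ 13.8 -20.9  -2.7] shift tool(after turn) [  2.7 -20.9  13.7] tool(now) [  2.6 -21.1  13.5]
```

View pics/w2.png

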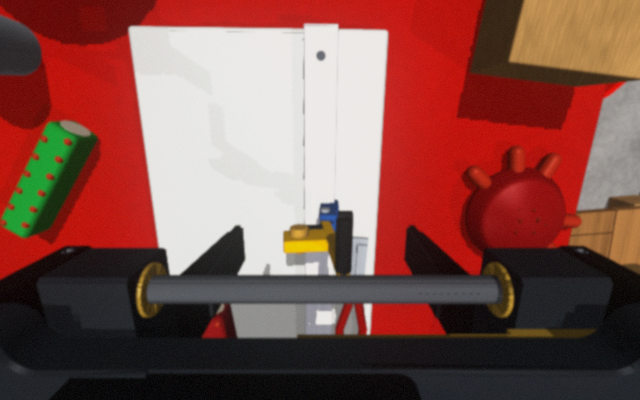

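View pics/s2.png

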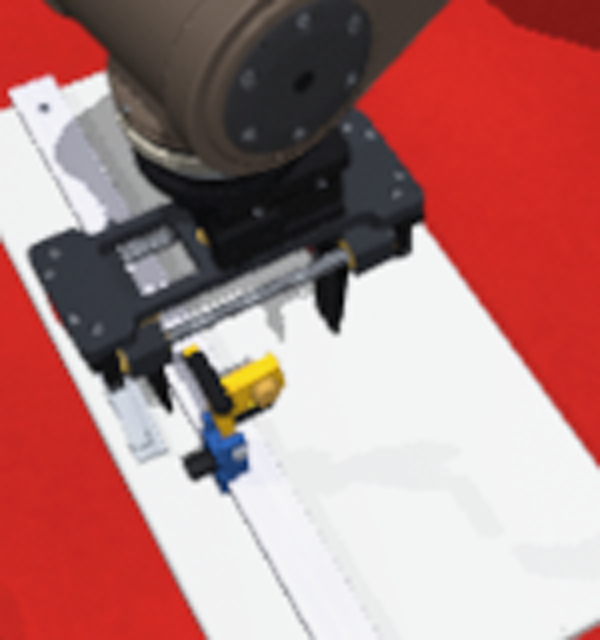

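Run:
```python
from h import *
for th in (1.6,1.69,1.75):
    x=74-104*np.cos(th);z=68+104*np.sin(th)
    for hy in (76,80.4): print(th,hy,projw(b2w(BOARD,[[x,hy+44,z],[x,hy+8,z]]),"pics/w2.npz").round(1).tolist())
im=cv2.imread("pics/w2.png")[190:290,270:400]; cv2.imwrite("pics/w2c.png",cv2.resize(im,None,fx=5,fy=5,interpolation=cv2.INTER_CUBIC))
```

```text
1.6 76 [[331.3, 227.2], [330.3, 271.8]]
1.6 80.4 [[331.4, 221.5], [330.5, 266.6]]
1.69 76 [[344.0, 227.0], [342.6, 271.5]]
1.69 80.4 [[344.2, 221.4], [342.8, 266.3]]
1.75 76 [[352.4, 226.7], [350.6, 271.0]]
1.75 80.4 [[352.6, 221.0], [350.8, 265.8]]
```

View pics/w2c.png

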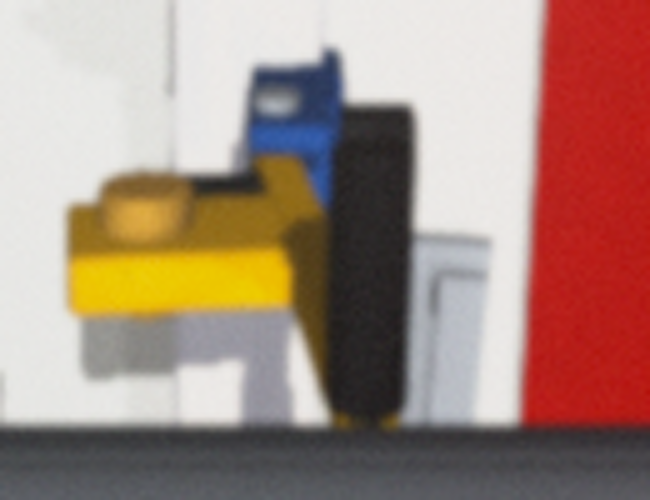

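Call:
{"fn": "step_arm", "kwargs": {
  "rows": [
    [2,-21,14,0.013,0,-0.002],
    [0,0,0,0,0,0],
    [30,0,0,0,0,0],
    [20,0,0,0,0,0],
    [8,0,0,0,0,0],
    [0,0,0,0,0,0]
  ]
}}

```text
t: 3.62
eef_pos: [630.5, 166.1, 180.7]
tcp_rot: [0.881, 1.57, 0.89]
ft_force: [-0.2, -0.1, -0.4]
opening: 1.004
```

Run:
```python
from h import *
k=b2w(BOARD,[[74-104*np.cos(1.689),80.4+26,68+104*np.sin(1.689)]])[0]
plan(k+[0,0,6],BOARD[2])
```

```text
t 3.625 pos [630.5 166.1 180.7] F [-0.21 -0.06 -0.41] M [-0.13  0.05 -0.02] open 95.4
turn [ 0.0054  0.0004 -0.0005] shift world [ 3.8 -1.7 -3.4] shift tool(after turn) [ 3.4 -1.7  3.8] tool(now) [ 3.4 -1.8  3.8]
```

Close on the knob in small stages.

Call:
{"fn": "step_arm", "kwargs": {
  "rows": [
    [3.4,-1.7,3.8,0.005,0,0],
    [0,0,0,0,0,0],
    [0,0,0,0,0,0]
  ],
  "grip": 22
}}

```text
t: 4.0
eef_pos: [635.1, 164.5, 178.9]
tcp_rot: [0.307, 1.568, 0.31]
ft_force: [0.3, -0.1, -0.2]
opening: 0.741
```

Call:
{"fn": "step_arm", "kwargs": {
  "rows": [
    [0,0,0,0,0,0],
    [0,0,0,0,0,0]
  ]
}}

```text
t: 4.25
eef_pos: [635.1, 164.5, 179.3]
tcp_rot: [0.281, 1.567, 0.284]
ft_force: [-0.2, 0.5, -1.2]
opening: 0.529
```

Run:
```python
from h import *
plan([634.2,164.4,177.3],BOARD[2]); wshot("w3")
```

```text
t 4.25 pos [635.1 164.5 179.3] F [-0.17  0.53 -1.2 ] M [-0.12  0.14  0.01] open 50.3
turn [ 0.0002  0.0034 -0.001 ] shift world [-0.9 -0.1 -2. ] shift tool(after turn) [ 2.  -0.1 -1. ] tool(now) [ 2.  -0.1 -1. ]
```

View pics/w3.png

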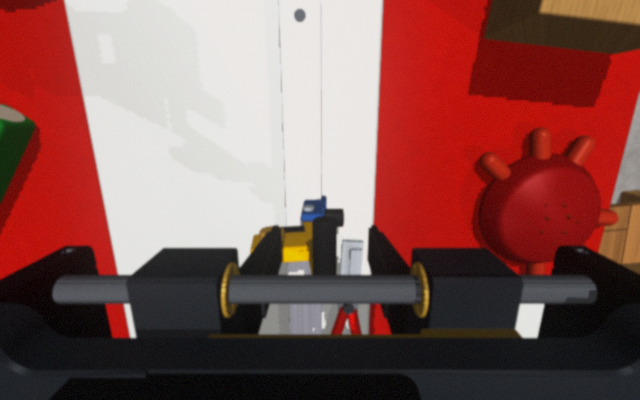

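Knob at (325,250) is centred between the fingers (245–395). Continue closing (about 80 mm/s).

Call:
{"fn": "step_arm", "kwargs": {
  "rows": [
    [2,0,0,0,0,0],
    [0,0,0,0,0,0],
    [0,0,0,0,0,0],
    [0,0,0,0,0,0],
    [0,0,0,0,0,0]
  ],
  "grip": 5
}}

```text
t: 4.92
eef_pos: [635.1, 164.5, 177.1]
tcp_rot: [0.284, 1.567, 0.288]
ft_force: [-0.1, 0.1, -0.5]
opening: 0.131
```

Call:
{"fn": "step_arm", "kwargs": {
  "rows": [
    [0,0,0,0,0,0],
    [0,0,0,0,0,0]
  ]
}}

```text
t: 5.18
eef_pos: [635.1, 164.5, 177.1]
tcp_rot: [0.288, 1.567, 0.291]
ft_force: [-0.4, 0.7, -0.5]
opening: 0.129
```

Run:
```python
from h import *
plan([634.2,164.4,177.3],BOARD[2]); wshot("w4")
```

```text
t 5.175 pos [635.1 164.5 177.1] F [-0.37  0.67 -0.48] M [-0.11  0.03 -0.02] open 12.3
turn [ 0.0003  0.0033 -0.001 ] shift world [-0.9 -0.1  0.2] shift tool(after turn) [-0.2 -0.1 -0.9] tool(now) [-0.2 -0.1 -0.9]
```

View pics/w4.png

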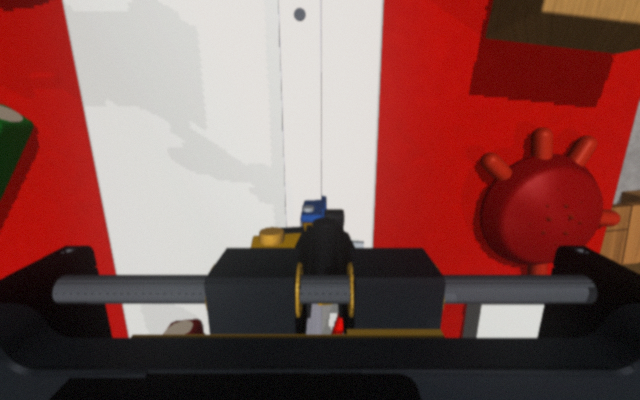

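```bash
cat >> h.py <<'E'
def arc(n,dth,off=(0.0,0.0)):
    M,s=Rt(); p=s["eef_pos"]; hx=b2w(BOARD,[[74,106,68]])[0][0]+off[0]; hz=68+6+off[1]
    r=np.hypot(p[0]-hx,p[2]-hz); th=np.arctan2(p[2]-hz,-(p[0]-hx)); print("t",s["t"],"th",th,"r",r,"F",s["ft_force"].round(1),"y",p[1].round(1),"open",round(s["opening"]*95.1,1))
    prev=p.copy(); 
    for i in range(1,n+1):
        t=th-i*dth; q=np.array([hx-104*np.cos(t),p[1],hz+104*np.sin(t)]); print((M.T@(q-prev)).round(1).tolist()); prev=q
E
python3 -c "
from h import *
arc(4,.106)"
```

```text
t 5.225 th 1.6977306589046364 r 103.9412153819743 F [-0.4  0.1 -0.2] y 164.5 open 12.4
[-0.9, 0.0, -11.0]
[0.3, 0.0, -11.0]
[1.5, 0.0, -10.9]
[2.6, 0.0, -10.7]
```

Call:
{"fn": "step_arm", "kwargs": {
  "rows": [
    [-0.9,0,-11,0,0,0],
    [0.3,0,-11,0,0,0],
    [1.5,0,-10.9,0,0,0],
    [2.6,0,-10.7,0,0,0],
    [0,0,0,0,0,0]
  ]
}}

```text
t: 5.85
eef_pos: [589.6, 164.7, 174.6]
tcp_rot: [0.214, 1.562, 0.217]
ft_force: [-1.0, 0.7, 0.0]
opening: 0.125
```

```bash
python3 -c "
from h import *
arc(6,.106); plan([600,164.4,170],BOARD[2])"
```

```text
t 5.85 th 1.2593693468427956 r 105.71457638906327 F [-1.   0.7  0. ] y 164.7 open 11.9
[5.5, 0.0, -9.8]
[4.9, 0.0, -9.9]
[5.9, 0.0, -9.3]
[6.9, 0.0, -8.6]
[7.7, 0.0, -7.8]
[8.5, 0.0, -7.0]
t 5.85 pos [589.6 164.7 174.6] F [-1.04  0.72  0.01] M [-0.02 -0.03  0.05] open 11.9
turn [ 0.0004  0.0089 -0.0019] shift world [10.4 -0.3 -4.6] shift tool(after turn) [ 4.6 -0.3 10.4] tool(now) [ 4.7 -0.3 10.4]
```

Call:
{"fn": "step_arm", "kwargs": {
  "rows": [
    [5.5,0,-9.8,0,0.009,0],
    [4.9,0,-9.8,0,0,0],
    [5.9,0,-9.3,0,0,0],
    [6.9,0,-8.6,0,0,0],
    [0,0,0,0,0,0]
  ]
}}

```text
t: 6.48
eef_pos: [550.2, 164.8, 150.7]
tcp_rot: [2.027, 1.568, 2.03]
ft_force: [-0.1, 2.2, -3.0]
opening: 0.128
```

```bash
python3 -c "
from h import *
arc(6,.106); plan([600,164.4,170],BOARD[2])"
```

```text
t 6.475 th 0.818245832721446 r 105.027154699199 F [-0.1  2.2 -3. ] y 164.8 open 12.2
[8.7, 0.0, -6.9]
[8.7, 0.0, -6.7]
[9.4, -0.0, -5.8]
[9.9, -0.0, -4.8]
[10.4, -0.0, -3.7]
[10.7, -0.0, -2.6]
t 6.475 pos [550.2 164.8 150.7] F [-0.06  2.23 -2.97] M [ 0.22 -0.06 -0.04] open 12.2
turn [ 0.0005 -0.0011 -0.0022] shift world [49.8 -0.4 19.3] shift tool(after turn) [-19.3  -0.6  49.8] tool(now) [-19.4  -0.5  49.8]
```

Call:
{"fn": "step_arm", "kwargs": {
  "rows": [
    [8.7,0,-6.9,0,0,0],
    [8.7,0,-6.7,0,0,0],
    [9.4,0,-5.8,0,0,0],
    [9.9,0,-4.8,0,0,0],
    [0,0,0,0,0,0]
  ]
}}

```text
t: 7.1
eef_pos: [524.9, 164.9, 112.0]
tcp_rot: [2.214, 1.568, 2.217]
ft_force: [1.9, 3.0, -2.7]
opening: 0.128
```

```bash
python3 -c "
from h import *
arc(4,.1); plan([600,164.4,170],BOARD[2])"
```

```text
t 7.1 th 0.37317043532259186 r 104.25571066739629 F [ 1.9  3.  -2.7] y 164.9 open 12.2
[10.0, -0.0, -3.0]
[10.1, -0.0, -2.3]
[10.3, -0.0, -1.3]
[10.4, -0.0, -0.2]
t 7.1 pos [524.9 164.9 112. ] F [ 1.92  3.   -2.66] M [ 0.25 -0.43  0.01] open 12.2
turn [ 0.0004 -0.0017 -0.0022] shift world [75.1 -0.5 58. ] shift tool(after turn) [-58.   -0.7  75.1] tool(now) [-58.1  -0.6  75. ]
```

Call:
{"fn": "step_arm", "kwargs": {
  "rows": [
    [10,0,-3,0,0,0],
    [10.1,0,-2.3,0,0,0],
    [10,0,-1.2,0,0,0],
    [3,0,0,0,0,0],
    [0,0,0,0,0,0]
  ]
}}

```text
t: 7.72
eef_pos: [517.5, 165.0, 76.1]
tcp_rot: [2.548, 1.567, 2.552]
ft_force: [1.5, 2.4, 2.3]
opening: 0.127
```

Call:
{"fn": "step_arm", "kwargs": {
  "rows": [
    [2,0,0,0,0,0]
  ]
}}

```text
t: 7.85
eef_pos: [517.5, 165.0, 74.2]
tcp_rot: [2.555, 1.567, 2.558]
ft_force: [-0.6, 2.6, 2.8]
opening: 0.13
```

Call:
{"fn": "step_arm", "kwargs": {
  "rows": [
    [2,0,0,0,0,0]
  ]
}}

```text
t: 7.98
eef_pos: [517.4, 165.0, 72.3]
tcp_rot: [2.556, 1.567, 2.559]
ft_force: [0.2, 0.8, 2.8]
opening: 0.126
```

```bash
python3 -c "
from h import *
arc(4,.1); plan([600,164.4,170],BOARD[2])"
```

```text
t 7.975 th -0.016456377746987723 r 104.59105196544337 F [0.2 0.8 2.8] y 165.0 open 12.0
[10.4, -0.0, 1.3]
[10.2, -0.0, 1.8]
[10.0, -0.0, 2.8]
[9.7, -0.0, 3.8]
t 7.975 pos [517.4 165.   72.3] F [0.16 0.83 2.76] M [ 0.21 -0.18 -0.01] open 12.0
turn [ 0.0005 -0.003  -0.002 ] shift world [82.6 -0.6 97.7] shift tool(after turn) [-97.7  -0.8  82.6] tool(now) [-98.   -0.7  82.3]
```

Continue 1 mm at a time until the stop bears on the fence.

Call:
{"fn": "step_arm", "kwargs": {
  "rows": [
    [1.2,0,0,0,0,0]
  ]
}}

```text
t: 8.1
eef_pos: [517.4, 165.0, 71.1]
tcp_rot: [2.541, 1.567, 2.545]
ft_force: [0.8, 1.6, 3.7]
opening: 0.127
```

Call:
{"fn": "step_arm", "kwargs": {
  "rows": [
    [1.2,0,0,0,0,0]
  ]
}}

```text
t: 8.22
eef_pos: [517.4, 165.0, 70.3]
tcp_rot: [2.489, 1.567, 2.492]
ft_force: [-2.5, 0.9, 16.7]
opening: 0.13
```

Call:
{"fn": "step_arm", "kwargs": {
  "rows": [
    [1.2,0,0,0,0,0]
  ]
}}

```text
t: 8.35
eef_pos: [517.4, 165.1, 70.1]
tcp_rot: [2.376, 1.568, 2.38]
ft_force: [-4.5, 1.4, 22.3]
opening: 0.128
```

Call:
{"fn": "step_arm", "kwargs": {
  "rows": [
    [1.2,0,0,0,0,0]
  ]
}}

```text
t: 8.48
eef_pos: [517.4, 165.1, 70.1]
tcp_rot: [2.193, 1.568, 2.197]
ft_force: [-4.6, 0.7, 21.5]
opening: 0.127
```

Call:
{"fn": "step_arm", "kwargs": {
  "rows": [
    [0,0,0,0,0,0],
    [0,0,0,0,0,0],
    [0,0,0,0,0,0],
    [0,0,0,0,0,0]
  ],
  "grip": 50
}}

```text
t: 8.98
eef_pos: [516.3, 164.5, 69.5]
tcp_rot: [2.839, 1.566, 2.843]
ft_force: [1.0, 0.7, 1.0]
opening: 0.489
```

Call:
{"fn": "step_arm", "kwargs": {
  "rows": [
    [-30,0,0,0,0,0],
    [-50,0,0,0,0,0],
    [0,0,0,0,0,0]
  ],
  "grip": 80
}}

```text
t: 9.35
eef_pos: [516.4, 164.2, 150.5]
tcp_rot: [3.018, 1.564, 3.021]
ft_force: [-0.6, 0.8, -0.1]
opening: 0.785
```

Run:
```python
from h import *
wshot("w5"); shot("scene","s5",(230,130,380,290),4)
plan([500,0,170],.12)
```

```text
t 9.45 pos [515.  164.  147.6] F [ 0.87  0.51 -0.75] M [-0.01  0.02  0.04] open 78.9
turn [-0.1166 -0.0122 -0.0007] shift world [ -15.  -164.    22.4] shift tool(after turn) [ -22.4 -161.   -34.5] tool(now) [ -22.2 -163.9  -15.8]
```

View pics/w5.png

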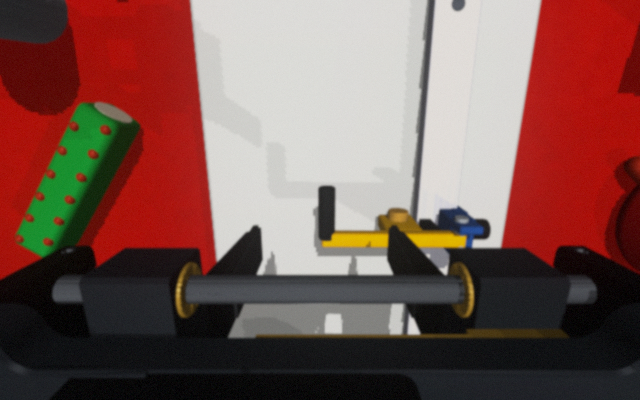

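View pics/s5.png

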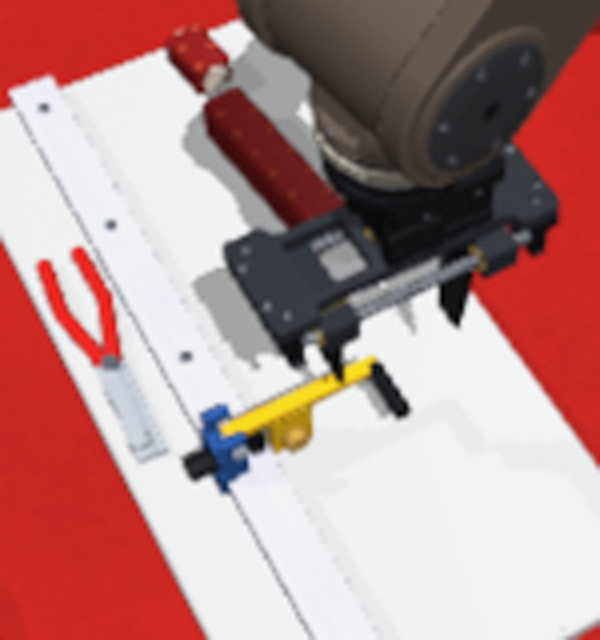

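Call:
{"fn": "step_arm", "kwargs": {
  "rows": [
    [0,0,0,-0.117,-0.012,0],
    [0,-58,-12,0,0,0],
    [0,-58,-12,0,0,0],
    [0,-58,-12,0,0,0],
    [0,-50,-12,0,0,0],
    [0,0,0,0,0,0]
  ]
}}

```text
t: 10.2
eef_pos: [491.9, -69.9, 139.3]
tcp_rot: [2.863, 1.559, 2.99]
ft_force: [-0.2, -0.3, 0.7]
opening: 0.842
```

Run:
```python
from h import *
plan([491.2,-68.9,63],.12); wshot("w6")
P=[[x,y,z] for x in(-18,18) for y in(75,-75) for z in(58,)]
print(projw(b2w([490,-59,.12],P),"pics/w6.npz").round().tolist())
for hy in (78,80.4,83): print(projw(b2w(BOARD,[[-30,hy+44,68],[-30,hy+8,68]]),"pics/w5.npz").round(1).tolist())
```

```text
t 10.2 pos [491.9 -69.9 139.3] F [-0.24 -0.3   0.71] M [-0.08  0.03 -0.01] open 80.1
turn [ 0.0071 -0.0116 -0.0033] shift world [ -0.7   1.  -76.3] shift tool(after turn) [76.3  1.1 -0.5] tool(now) [76.3  0.9  0.3]
[[301.0, 93.0], [303.0, 286.0], [353.0, 94.0], [347.0, 287.0]]
[[328.3, 192.0], [328.1, 236.5]]
[[328.3, 188.9], [328.1, 233.7]]
[[328.3, 185.5], [328.1, 230.5]]
```

View pics/w6.png

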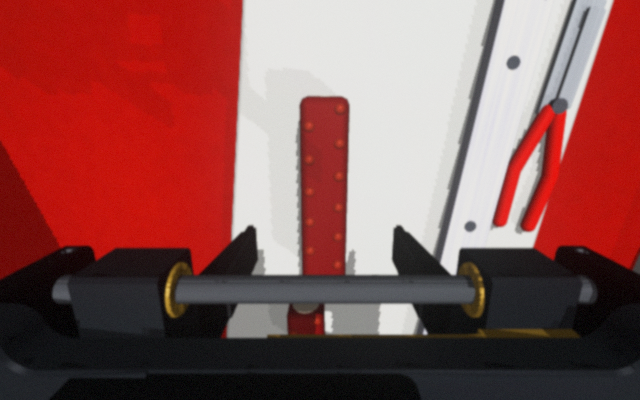

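Call:
{"fn": "step_arm", "kwargs": {
  "rows": [
    [30,1,-1,0.007,-0.012,-0.003],
    [30,0,0,0,0,0],
    [14,0,0,0,0,0],
    [0,0,0,0,0,0]
  ]
}}

```text
t: 10.75
eef_pos: [489.9, -63.7, 61.5]
tcp_rot: [2.445, 1.568, 2.569]
ft_force: [0.4, -0.3, 0.6]
opening: 0.844
```

Run:
```python
from h import *
plan([490.5,-68.9,63],.12)
```

```text
t 10.75 pos [489.9 -63.7  61.5] F [ 0.43 -0.26  0.6 ] M [-0.07  0.   -0.03] open 80.2
turn [ 0.0044 -0.0025 -0.0021] shift world [ 0.6 -5.2  1.5] shift tool(after turn) [-1.5 -5.3 -0.1] tool(now) [-1.5 -5.3 -0.1]
```

Call:
{"fn": "step_arm", "kwargs": {
  "rows": [
    [-1.5,-5,0,0.004,-0.002,-0.002],
    [0,0,0,0,0,0],
    [0,0,0,0,0,0],
    [0,0,0,0,0,0],
    [0,0,0,0,0,0],
    [0,0,0,0,0,0],
    [0,0,0,0,0,0]
  ],
  "grip": 30
}}

```text
t: 11.62
eef_pos: [491.5, -68.7, 65.4]
tcp_rot: [-0.447, 1.568, -0.326]
ft_force: [0.7, -0.7, -0.0]
opening: 0.379
```

Run:
```python
from h import *
plan([490.5,-68.9,63],.003); wshot("w7")
```

```text
t 11.625 pos [491.5 -68.7  65.4] F [ 0.71 -0.72 -0.01] M [-0.12  0.05 -0.03] open 36.1
turn [0.1177 0.0029 0.0012] shift world [-1.  -0.2 -2.4] shift tool(after turn) [ 2.4 -0.2 -1. ] tool(now) [ 2.4 -0.1 -1.1]
```

View pics/w7.png

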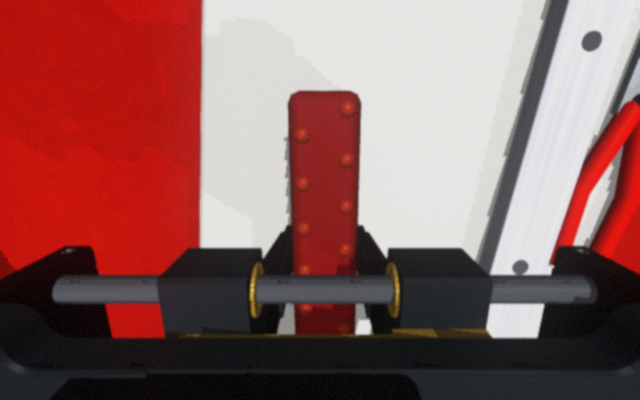

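Call:
{"fn": "step_arm", "kwargs": {
  "rows": [
    [-5,0,0,0,0,0],
    [0,0,0,0.06,0.003,0.001],
    [0,0,0,0.058,0,0],
    [0,28,26,0,0,0],
    [0,28,26,0,0,0],
    [0,26,26,0,0,0],
    [0,0,0,0,0,0],
    [0,0,0,0,0,0]
  ]
}}

```text
t: 12.68
eef_pos: [570.9, 15.2, 71.6]
tcp_rot: [-3.088, 1.569, -3.091]
ft_force: [0.5, -0.6, -2.3]
opening: 0.376
```

Run:
```python
from h import *
plan([574,15,65.5],.003); wshot("w8")
```

```text
t 12.675 pos [570.9  15.2  71.6] F [ 0.49 -0.57 -2.35] M [-0.15  0.08 -0.01] open 35.7
turn [-0.0052 -0.0018  0.0001] shift world [ 3.1 -0.2 -6.1] shift tool(after turn) [ 6.1 -0.2  3.1] tool(now) [ 6.1 -0.2  3.1]
```

View pics/w8.png

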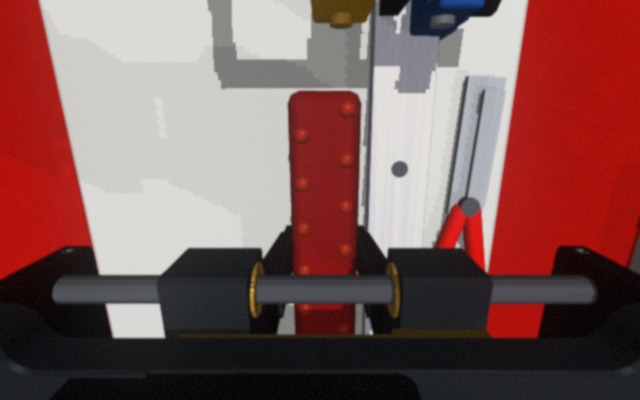

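Call:
{"fn": "step_arm", "kwargs": {
  "rows": [
    [3.5,0,0,-0.005,-0.002,0],
    [0,0,0,0,0,0]
  ]
}}

```text
t: 12.98
eef_pos: [570.0, 13.8, 68.0]
tcp_rot: [-2.9, 1.571, -2.899]
ft_force: [0.3, 0.1, -2.1]
opening: 0.377
```

Call:
{"fn": "step_arm", "kwargs": {
  "rows": [
    [1,0,0,0,0,0]
  ]
}}

```text
t: 13.1
eef_pos: [569.9, 13.5, 67.1]
tcp_rot: [-2.728, 1.571, -2.728]
ft_force: [0.4, 0.6, -1.2]
opening: 0.378
```

Call:
{"fn": "step_arm", "kwargs": {
  "rows": [
    [0.7,0,0,0,0,0]
  ]
}}

```text
t: 13.22
eef_pos: [569.9, 13.3, 66.3]
tcp_rot: [-2.904, 1.571, -2.904]
ft_force: [-0.7, -1.4, -0.8]
opening: 0.376
```

Call:
{"fn": "step_arm", "kwargs": {
  "rows": [
    [0.7,0,0,0,0,0]
  ]
}}

```text
t: 13.35
eef_pos: [569.8, 13.2, 65.6]
tcp_rot: [-2.923, 1.571, -2.923]
ft_force: [-0.0, -0.6, -3.0]
opening: 0.377
```

Call:
{"fn": "step_arm", "kwargs": {
  "rows": [
    [0.5,0,0,0,0,0]
  ]
}}

```text
t: 13.48
eef_pos: [569.8, 13.2, 65.5]
tcp_rot: [-2.472, 1.571, -2.471]
ft_force: [-3.3, -0.4, 8.4]
opening: 0.377
```

Call:
{"fn": "step_arm", "kwargs": {
  "rows": [
    [0.4,0,0,0,0,0]
  ]
}}

```text
t: 13.6
eef_pos: [569.8, 13.2, 65.4]
tcp_rot: [-1.319, 1.571, -1.319]
ft_force: [-2.3, 0.1, 5.5]
opening: 0.375
```

Call:
{"fn": "step_arm", "kwargs": {
  "rows": [
    [0.4,0,0,0,0,0]
  ]
}}

```text
t: 13.72
eef_pos: [569.8, 13.2, 65.5]
tcp_rot: [-0.678, 1.57, -0.678]
ft_force: [-1.9, -0.4, 5.1]
opening: 0.376
```

Call:
{"fn": "step_arm", "kwargs": {
  "rows": [
    [0,0,2.5,0,0,0],
    [0,0,2.5,0,0,0],
    [0,0,1,0,0,0],
    [0,0,1,0,0,0]
  ]
}}

```text
t: 14.22
eef_pos: [576.9, 13.3, 65.5]
tcp_rot: [-2.823, 1.57, -2.822]
ft_force: [-2.0, 0.5, 2.7]
opening: 0.376
```

Call:
{"fn": "step_arm", "kwargs": {
  "rows": [
    [0,0,1,0,0,0]
  ]
}}

```text
t: 14.35
eef_pos: [577.9, 13.4, 65.5]
tcp_rot: [-2.883, 1.57, -2.882]
ft_force: [-1.1, -0.1, 3.3]
opening: 0.378
```

Call:
{"fn": "step_arm", "kwargs": {
  "rows": [
    [0,0,1,0,0,0]
  ]
}}

```text
t: 14.48
eef_pos: [579.0, 13.4, 65.5]
tcp_rot: [-2.875, 1.57, -2.874]
ft_force: [-2.4, -0.3, 2.9]
opening: 0.377
```

```bash
python3 -c "
from h import *
plan([580,15,65.5],.003)"
```

```text
t 14.475 pos [579.   13.4  65.5] F [-2.45 -0.33  2.89] M [-0.12  0.49 -0.01] open 35.9
turn [-0.0023 -0.0008  0.0002] shift world [ 1.   1.6 -0. ] shift tool(after turn) [0.  1.6 1. ] tool(now) [0.  1.6 1. ]
```

Call:
{"fn": "step_arm", "kwargs": {
  "rows": [
    [0,0,0.8,-0.002,0,0]
  ]
}}

```text
t: 14.6
eef_pos: [579.8, 13.4, 65.5]
tcp_rot: [-2.949, 1.57, -2.947]
ft_force: [-2.5, -0.2, 2.8]
opening: 0.377
```

Call:
{"fn": "step_arm", "kwargs": {
  "rows": [
    [0,0,0.8,0,0,0]
  ]
}}

```text
t: 14.72
eef_pos: [580.1, 13.4, 65.5]
tcp_rot: [-3.097, 1.568, -3.094]
ft_force: [-7.3, -1.1, 7.4]
opening: 0.376
```

Call:
{"fn": "step_arm", "kwargs": {
  "rows": [
    [0,0,0.8,0,0,0]
  ]
}}

```text
t: 14.85
eef_pos: [580.1, 13.4, 65.5]
tcp_rot: [3.135, 1.567, 3.138]
ft_force: [-7.1, -1.3, 7.0]
opening: 0.372
```

```bash
python3 -c "
from h import *
plan([580,15,65.5],.003)"
```

```text
t 14.85 pos [580.1  13.4  65.5] F [-7.09 -1.27  7.04] M [-0.3   1.31 -0.15] open 35.4
turn [-0.0004 -0.0042 -0.    ] shift world [-0.1  1.6 -0. ] shift tool(after turn) [ 0.   1.6 -0.1] tool(now) [ 0.   1.6 -0.1]
```

Run:
```python
from h import *
wshot("w9")
im=cv2.imread("pics/w9.png")[0:260,260:460]; cv2.imwrite("pics/w9c.png",cv2.resize(im,None,fx=3,fy=2.3,interpolation=cv2.INTER_CUBIC))
```

```text
(no output)
```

View pics/w9c.png

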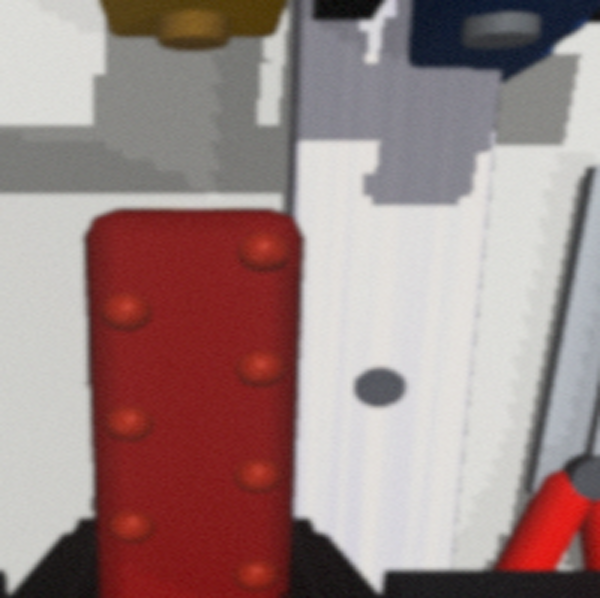

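Call:
{"fn": "step_arm", "kwargs": {
  "rows": [
    [0,2,0.2,0,0.002,0],
    [0,2,0.2,0,0.002,0],
    [0,2,0.2,0,0,0],
    [0,2,0.2,0,0,0],
    [0,2,0.2,0,0,0],
    [0,2,0.2,0,0,0]
  ]
}}

```text
t: 15.65
eef_pos: [580.3, 22.5, 65.6]
tcp_rot: [-2.872, 1.559, -2.871]
ft_force: [-3.8, -5.4, 3.8]
opening: 0.374
```

Run:
```python
from h import *
plan([580,25,65.5],.003)
wshot("w10")
im=cv2.imread("pics/w10.png")[0:200,260:460]; cv2.imwrite("pics/w10c.png",cv2.resize(im,None,fx=3.5,fy=3,interpolation=cv2.INTER_CUBIC))
```

```text
t 15.65 pos [580.3  22.5  65.6] F [-3.77 -5.38  3.79] M [-0.92  0.78 -0.03] open 35.5
turn [-0.0011 -0.0114  0.0031] shift world [-0.3  2.5 -0.1] shift tool(after turn) [ 0.1  2.5 -0.3] tool(now) [ 0.1  2.5 -0.3]
```

View pics/w10c.png

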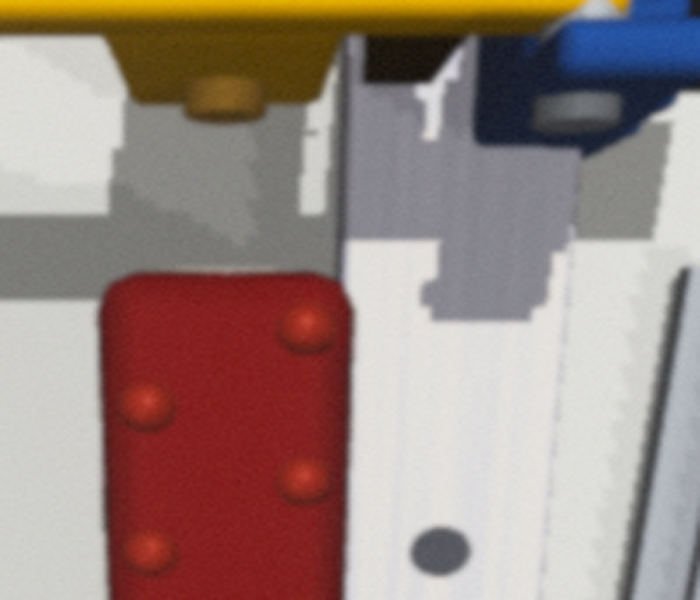

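Run:
```python
from h import *
for y in (115,120,125,130): print(y,projw([[580.4,y,38],[580.4,y,44],[580.4,y,32]],"pics/w10.npz").round(1).tolist())
for y in (80,85,90,95,100): print(y,projw([[580.4,y,58],[580.4,y,55]],"pics/w10.npz").round(1).tolist())
```

```text
115 [[326.8, 73.2], [326.7, 71.8], [326.8, 74.6]]
120 [[326.8, 62.8], [326.8, 61.0], [326.9, 64.5]]
125 [[326.9, 52.2], [326.8, 49.9], [326.9, 54.3]]
130 [[326.9, 41.4], [326.9, 38.7], [326.9, 43.9]]
80 [[326.3, 145.6], [326.3, 145.0]]
85 [[326.3, 135.2], [326.3, 134.7]]
90 [[326.4, 124.5], [326.4, 124.2]]
95 [[326.4, 113.6], [326.4, 113.6]]
100 [[326.5, 102.5], [326.5, 102.7]]
```

Call:
{"fn": "step_arm", "kwargs": {
  "rows": [
    [-0.2,0,0,0,-0.006,0.002],
    [-0.1,0,0,0,-0.004,0]
  ]
}}

```text
t: 15.95
eef_pos: [580.0, 22.6, 65.5]
tcp_rot: [-2.719, 1.569, -2.717]
ft_force: [-2.0, -1.0, 0.3]
opening: 0.378
```

Run:
```python
from h import *
plan([580,25,65.5],.003)
```

```text
t 15.95 pos [580.   22.6  65.5] F [-2.02 -0.98  0.26] M [-0.2   0.57 -0.1 ] open 36.0
turn [-0.0013 -0.002   0.0009] shift world [-0.   2.4 -0. ] shift tool(after turn) [ 0.   2.4 -0. ] tool(now) [ 0.   2.4 -0. ]
```

Call:
{"fn": "step_arm", "kwargs": {
  "rows": [
    [0,1.5,0.1,0,0,0],
    [0,1.5,0.1,0,0,0],
    [0,1.5,0.1,0,0,0],
    [0,1.5,0.1,0,0,0]
  ]
}}

```text
t: 16.45
eef_pos: [580.0, 28.0, 65.5]
tcp_rot: [-2.536, 1.567, -2.534]
ft_force: [-3.2, -4.2, 1.1]
opening: 0.379
```

Call:
{"fn": "step_arm", "kwargs": {
  "rows": [
    [0,1.5,0.1,0,0,0],
    [0,1.5,0.1,0,0,0],
    [0,1.5,0.1,0,0,0]
  ]
}}

```text
t: 16.82
eef_pos: [580.0, 32.2, 65.5]
tcp_rot: [-2.511, 1.566, -2.509]
ft_force: [-3.9, -4.7, 1.8]
opening: 0.378
```

Run:
```python
from h import *
plan([580,40,65.5],.003)
wshot("w11")
im=cv2.imread("pics/w11.png")[0:200,260:460]; cv2.imwrite("pics/w11c.png",cv2.resize(im,None,fx=3.5,fy=3,interpolation=cv2.INTER_CUBIC))
```

```text
t 16.825 pos [580.   32.2  65.5] F [-3.89 -4.65  1.76] M [-0.69  0.69 -0.04] open 35.9
turn [-0.0012 -0.0038  0.0028] shift world [-0.   7.8 -0. ] shift tool(after turn) [ 0.   7.8 -0. ] tool(now) [ 0.   7.8 -0. ]
```

View pics/w11c.png

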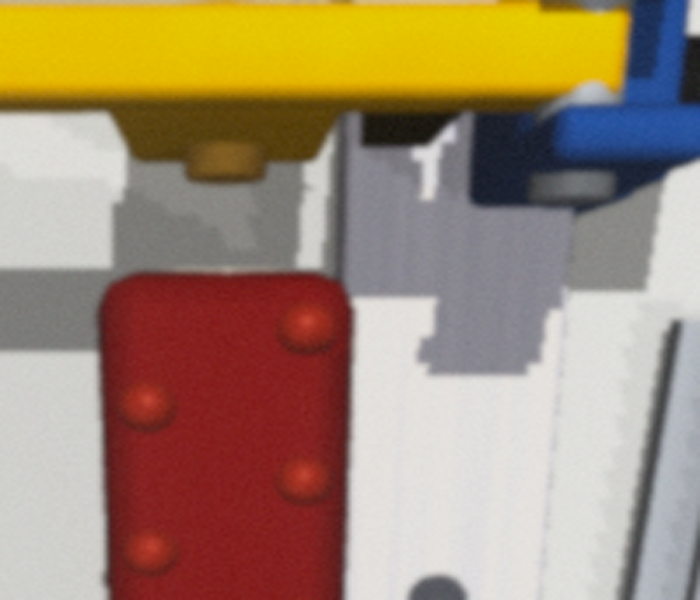

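Call:
{"fn": "step_arm", "kwargs": {
  "rows": [
    [-0.15,0,-0.05,0.0,-0.003,0.002],
    [0,1,0,0,0,0],
    [0,1,0,0,0,0]
  ]
}}

```text
t: 17.25
eef_pos: [579.9, 34.4, 65.5]
tcp_rot: [-2.449, 1.57, -2.447]
ft_force: [-3.1, -3.6, 0.9]
opening: 0.377
```

Call:
{"fn": "step_arm", "kwargs": {
  "rows": [
    [0,1,0,0,0,0],
    [0,1,0,0,0,0]
  ]
}}

```text
t: 17.5
eef_pos: [579.9, 36.5, 65.5]
tcp_rot: [-2.46, 1.57, -2.458]
ft_force: [-1.8, -3.2, 0.6]
opening: 0.378
```

Call:
{"fn": "step_arm", "kwargs": {
  "rows": [
    [0,1,0,0,0,0],
    [0,1,0,0,0,0]
  ]
}}

```text
t: 17.75
eef_pos: [579.9, 38.7, 65.5]
tcp_rot: [-2.453, 1.57, -2.451]
ft_force: [-2.8, -1.8, -0.8]
opening: 0.38
```

Run:
```python
from h import *
plan([580,40,65.5],.003)
wshot("w12")
im=cv2.imread("pics/w12.png")[0:200,260:460]; cv2.imwrite("pics/w12c.png",cv2.resize(im,None,fx=3.5,fy=3,interpolation=cv2.INTER_CUBIC))
```

```text
t 17.75 pos [579.9  38.7  65.5] F [-2.82 -1.85 -0.77] M [-0.62  0.63 -0.05] open 36.2
turn [-0.0011 -0.0009  0.0007] shift world [0.1 1.3 0. ] shift tool(after turn) [-0.   1.3  0.1] tool(now) [-0.   1.3  0.1]
```

View pics/w12c.png

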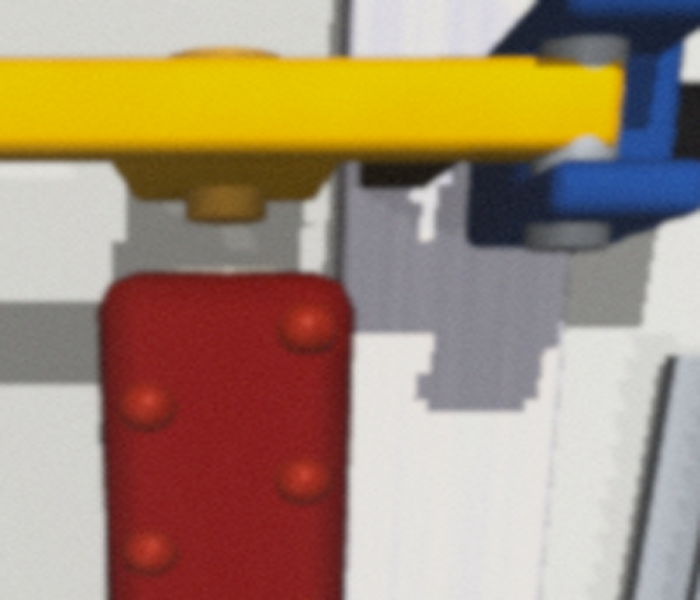

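Call:
{"fn": "step_arm", "kwargs": {
  "rows": [
    [0,0.8,0,0,0,0],
    [0,0.8,0,0,0,0]
  ]
}}

```text
t: 18.05
eef_pos: [579.9, 40.5, 65.5]
tcp_rot: [-2.465, 1.57, -2.463]
ft_force: [-2.5, -1.8, -1.0]
opening: 0.375
```

Call:
{"fn": "step_arm", "kwargs": {
  "rows": [
    [0,0.8,0,0,0,0]
  ]
}}

```text
t: 18.18
eef_pos: [579.9, 41.3, 65.5]
tcp_rot: [-2.463, 1.57, -2.461]
ft_force: [-3.6, -2.6, 0.0]
opening: 0.378
```

Call:
{"fn": "step_arm", "kwargs": {
  "rows": [
    [0,0.6,0,0,0,0]
  ]
}}

```text
t: 18.3
eef_pos: [579.9, 41.9, 65.5]
tcp_rot: [-2.47, 1.57, -2.468]
ft_force: [-2.9, -2.5, 0.3]
opening: 0.376
```

Call:
{"fn": "step_arm", "kwargs": {
  "rows": [
    [0,0.5,0,0,0,0]
  ]
}}

```text
t: 18.42
eef_pos: [579.9, 42.5, 65.5]
tcp_rot: [-2.464, 1.57, -2.462]
ft_force: [-2.3, -1.9, -0.4]
opening: 0.38
```

Run:
```python
from h import *
wshot("w13")
im=cv2.imread("pics/w13.png")[40:140,280:380]; cv2.imwrite("pics/w13c.png",cv2.resize(im,None,fx=5,fy=5,interpolation=cv2.INTER_CUBIC))
```

```text
(no output)
```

View pics/w13c.png

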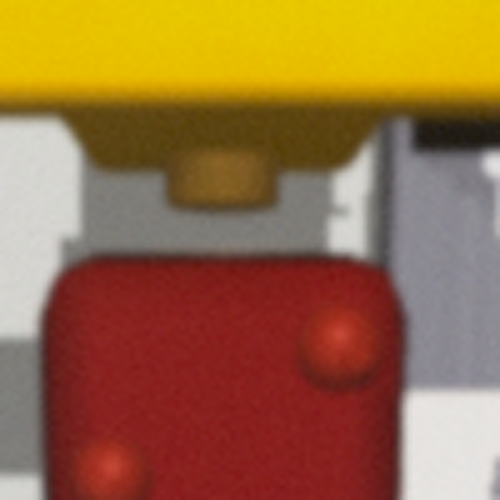

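Call:
{"fn": "step_arm", "kwargs": {
  "rows": [
    [0,0.5,0,0,0,0]
  ]
}}

```text
t: 18.6
eef_pos: [579.9, 43.0, 65.5]
tcp_rot: [-2.431, 1.57, -2.429]
ft_force: [-3.2, -2.1, 1.0]
opening: 0.378
```

Call:
{"fn": "step_arm", "kwargs": {
  "rows": [
    [0,0.5,0,0,0,0]
  ]
}}

```text
t: 18.73
eef_pos: [579.9, 43.6, 65.5]
tcp_rot: [-2.473, 1.57, -2.471]
ft_force: [-2.2, -3.9, 0.5]
opening: 0.376
```

Call:
{"fn": "step_arm", "kwargs": {
  "rows": [
    [0,0.4,0,0,0,0]
  ]
}}

```text
t: 18.85
eef_pos: [579.9, 44.0, 65.5]
tcp_rot: [-2.444, 1.57, -2.442]
ft_force: [-2.6, -2.3, 0.6]
opening: 0.378
```

Call:
{"fn": "step_arm", "kwargs": {
  "rows": [
    [0,0.4,0,0,0,0]
  ]
}}

```text
t: 18.98
eef_pos: [579.9, 44.4, 65.5]
tcp_rot: [-2.468, 1.57, -2.466]
ft_force: [-2.6, -1.8, 0.1]
opening: 0.376
```

Call:
{"fn": "step_arm", "kwargs": {
  "rows": [
    [0,0.4,0,0,0,0]
  ]
}}

```text
t: 19.1
eef_pos: [579.9, 44.8, 65.5]
tcp_rot: [-2.486, 1.57, -2.484]
ft_force: [-2.9, -2.1, 0.4]
opening: 0.379
```

Call:
{"fn": "step_arm", "kwargs": {
  "rows": [
    [0,0.4,0,0,0,0]
  ]
}}

```text
t: 19.23
eef_pos: [579.9, 45.3, 65.5]
tcp_rot: [-2.473, 1.57, -2.471]
ft_force: [-3.7, -2.5, 0.2]
opening: 0.382
```

Call:
{"fn": "step_arm", "kwargs": {
  "rows": [
    [0,0.4,0,0,0,0]
  ]
}}

```text
t: 19.35
eef_pos: [579.9, 45.7, 65.5]
tcp_rot: [-2.501, 1.57, -2.499]
ft_force: [-2.0, -3.7, 1.2]
opening: 0.377
```

Call:
{"fn": "step_arm", "kwargs": {
  "rows": [
    [0,0.4,0,0,0,0]
  ]
}}

```text
t: 19.48
eef_pos: [579.9, 46.1, 65.5]
tcp_rot: [-2.46, 1.57, -2.459]
ft_force: [-2.7, -2.2, 0.5]
opening: 0.377
```

Call:
{"fn": "step_arm", "kwargs": {
  "rows": [
    [0,0.4,0,0,0,0]
  ]
}}

```text
t: 19.6
eef_pos: [579.9, 46.5, 65.5]
tcp_rot: [-2.433, 1.57, -2.431]
ft_force: [-3.2, -2.9, 0.8]
opening: 0.376
```

Run:
```python
from h import *
wshot("w14")
im=cv2.imread("pics/w14.png")[40:140,280:380]; cv2.imwrite("pics/w14c.png",cv2.resize(im,None,fx=5,fy=5,interpolation=cv2.INTER_CUBIC))
```

```text
(no output)
```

View pics/w14c.png

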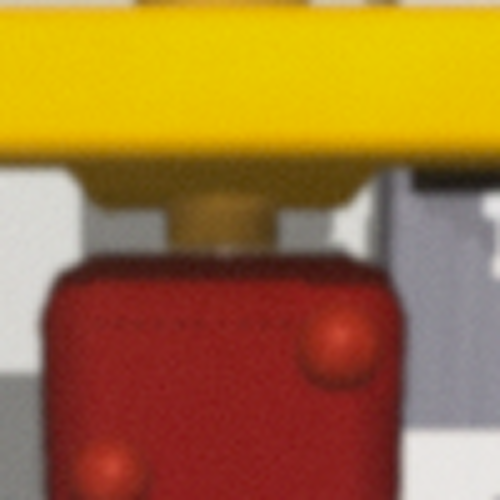

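Call:
{"fn": "step_arm", "kwargs": {
  "rows": [
    [0,0.35,0,0,0,0]
  ]
}}

```text
t: 19.77
eef_pos: [579.9, 46.9, 65.5]
tcp_rot: [-2.479, 1.57, -2.477]
ft_force: [-3.3, -2.5, -0.1]
opening: 0.377
```

Call:
{"fn": "step_arm", "kwargs": {
  "rows": [
    [0,0.35,0,0,0,0]
  ]
}}

```text
t: 19.9
eef_pos: [579.9, 47.3, 65.5]
tcp_rot: [-2.467, 1.57, -2.465]
ft_force: [-3.2, -3.0, 0.9]
opening: 0.376
```

Call:
{"fn": "step_arm", "kwargs": {
  "rows": [
    [0,0.35,0,0,0,0]
  ]
}}

```text
t: 20.02
eef_pos: [579.9, 47.7, 65.5]
tcp_rot: [-2.476, 1.57, -2.474]
ft_force: [-2.6, -4.1, 1.1]
opening: 0.382
```

Call:
{"fn": "step_arm", "kwargs": {
  "rows": [
    [0,0.35,0,0,0,0]
  ]
}}

```text
t: 20.15
eef_pos: [579.9, 47.8, 65.5]
tcp_rot: [-2.284, 1.569, -2.282]
ft_force: [-2.5, -6.4, 0.7]
opening: 0.376
```

Call:
{"fn": "step_arm", "kwargs": {
  "rows": [
    [0,0.38,0,0,0,0]
  ]
}}

```text
t: 20.27
eef_pos: [579.9, 47.8, 65.5]
tcp_rot: [-2.131, 1.569, -2.129]
ft_force: [-3.5, -7.1, 0.3]
opening: 0.377
```

Call:
{"fn": "step_arm", "kwargs": {
  "rows": [
    [0,0.38,0,0,0,0]
  ]
}}

```text
t: 20.4
eef_pos: [579.9, 47.8, 65.5]
tcp_rot: [-2.061, 1.569, -2.059]
ft_force: [-2.3, -5.7, -0.3]
opening: 0.374
```

Call:
{"fn": "step_arm", "kwargs": {
  "rows": [
    [0,0.38,0,0,0,0]
  ]
}}

```text
t: 20.52
eef_pos: [579.9, 47.8, 65.5]
tcp_rot: [-2.015, 1.568, -2.013]
ft_force: [-3.2, -6.2, 0.2]
opening: 0.375
```

Call:
{"fn": "step_arm", "kwargs": {
  "rows": [
    [0,0.42,0,0,0,0],
    [0,0.42,0,0,0,0]
  ]
}}

```text
t: 20.78
eef_pos: [579.9, 47.8, 65.5]
tcp_rot: [-1.945, 1.567, -1.943]
ft_force: [-2.5, -7.2, 0.1]
opening: 0.38
```

Call:
{"fn": "step_arm", "kwargs": {
  "rows": [
    [0,0.42,0,0,0,0],
    [0,0.42,0,0,0,0]
  ]
}}

```text
t: 21.02
eef_pos: [579.9, 47.8, 65.5]
tcp_rot: [-1.897, 1.566, -1.895]
ft_force: [-3.2, -6.0, 0.5]
opening: 0.378
```

Call:
{"fn": "step_arm", "kwargs": {
  "rows": [
    [0,0.42,0,0,0,0],
    [0,0.42,0,0,0,0]
  ]
}}

```text
t: 21.28
eef_pos: [579.9, 47.8, 65.5]
tcp_rot: [-1.871, 1.566, -1.87]
ft_force: [-2.8, -5.8, 0.7]
opening: 0.375
```

Run:
```python
from h import *
plan([580,48,65.5],.003)
wshot("w15")
im=cv2.imread("pics/w15.png")[0:200,260:460]; cv2.imwrite("pics/w15c.png",cv2.resize(im,None,fx=3.5,fy=3,interpolation=cv2.INTER_CUBIC))
```

```text
t 21.275 pos [579.9  47.8  65.5] F [-2.78 -5.78  0.72] M [-1.15  0.59 -0.02] open 35.6
turn [-0.0011 -0.0015  0.0049] shift world [ 0.1  0.2 -0. ] shift tool(after turn) [0.  0.2 0.1] tool(now) [0.  0.2 0.1]
```

View pics/w15c.png

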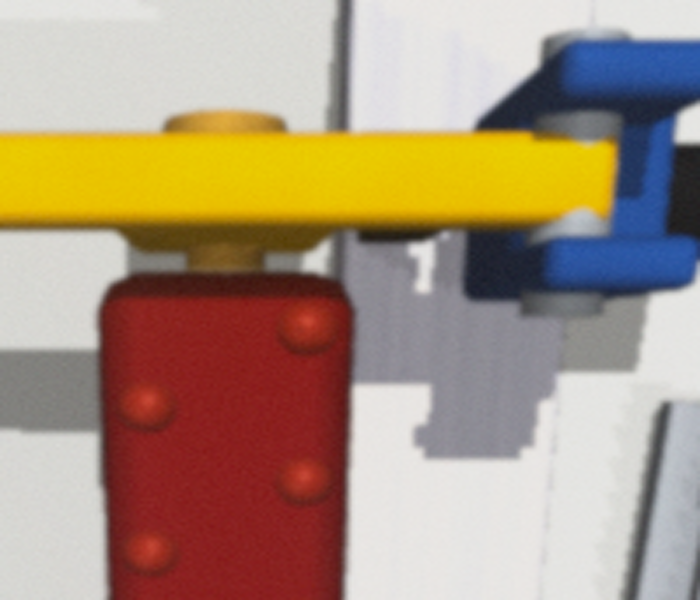

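Call:
{"fn": "step_arm", "kwargs": {
  "rows": [
    [0,0.48,0.1,0,0,0],
    [0,0.48,0.1,0,0,0],
    [0,0.48,0.1,0,0,0]
  ]
}}

```text
t: 21.7
eef_pos: [580.0, 47.9, 65.5]
tcp_rot: [-1.937, 1.564, -1.935]
ft_force: [-3.2, -7.1, 1.3]
opening: 0.378
```

Call:
{"fn": "step_arm", "kwargs": {
  "rows": [
    [0,0.48,0.1,0,0,0],
    [0,0.48,0.1,0,0,0],
    [0,0.48,0.1,0,0,0]
  ]
}}

```text
t: 22.08
eef_pos: [580.0, 47.9, 65.6]
tcp_rot: [-1.982, 1.562, -1.98]
ft_force: [-3.4, -7.1, 1.5]
opening: 0.376
```

Call:
{"fn": "step_arm", "kwargs": {
  "rows": [
    [0.1,0.1,0,0,0,0],
    [0,0,0,0,0,0]
  ]
}}

```text
t: 22.32
eef_pos: [580.0, 47.9, 65.6]
tcp_rot: [-1.973, 1.562, -1.971]
ft_force: [-2.7, -3.1, 1.3]
opening: 0.378
```

Call:
{"fn": "step_arm", "kwargs": {
  "rows": [
    [0,0,0,0,0,0],
    [0,0,0,0,0,0],
    [0,0,0,0,0,0]
  ],
  "grip": 60
}}

```text
t: 22.7
eef_pos: [581.3, 48.5, 66.0]
tcp_rot: [-1.554, 1.564, -1.553]
ft_force: [-0.1, 0.1, 0.9]
opening: 0.611
```

Run:
```python
from h import *
plan([580,48,65.5],.003)
wshot("w16")
im=cv2.imread("pics/w16.png")[0:200,260:460]; cv2.imwrite("pics/w16c.png",cv2.resize(im,None,fx=3.5,fy=3,interpolation=cv2.INTER_CUBIC))
```

```text
t 22.7 pos [581.3  48.5  66. ] F [-0.14  0.12  0.87] M [-0.06  0.09  0.01] open 58.1
turn [-0.0014  0.0001  0.0072] shift world [-1.3 -0.5 -0.5] shift tool(after turn) [ 0.5 -0.5 -1.3] tool(now) [ 0.5 -0.5 -1.3]
```

View pics/w16c.png

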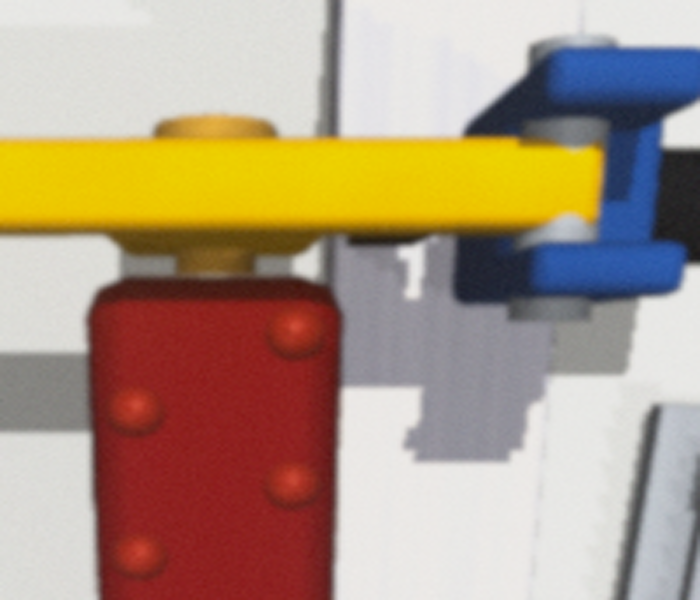

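Call:
{"fn": "step_arm", "kwargs": {
  "rows": [
    [-20,0,0,0,0,0],
    [-60,0,0,0,0,0.007],
    [0,58,-31,0,0,0],
    [0,58,-31,0,0,0],
    [0,0,0,0,0,0]
  ]
}}

```text
t: 23.38
eef_pos: [521.0, 163.6, 148.8]
tcp_rot: [0.544, 1.568, 0.543]
ft_force: [0.2, -0.6, 0.8]
opening: 0.629
```

Run:
```python
from h import *
plan([517.4,165.1,74],.003)
wshot("w17"); shot("top","t17",(210,120,440,240),3.3); shot("scene","s17",(230,130,380,290),4)
```

```text
t 23.375 pos [521.  163.6 148.8] F [ 0.22 -0.62  0.84] M [-0.05  0.08  0.02] open 59.9
turn [-0.0034  0.0026 -0.0016] shift world [ -3.6   1.5 -74.8] shift tool(after turn) [74.8  1.5 -3.6] tool(now) [74.8  1.4 -3.8]
```

View pics/w17.png

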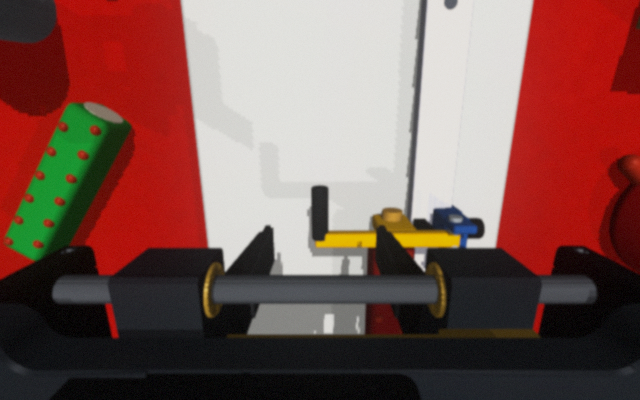

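View pics/s17.png

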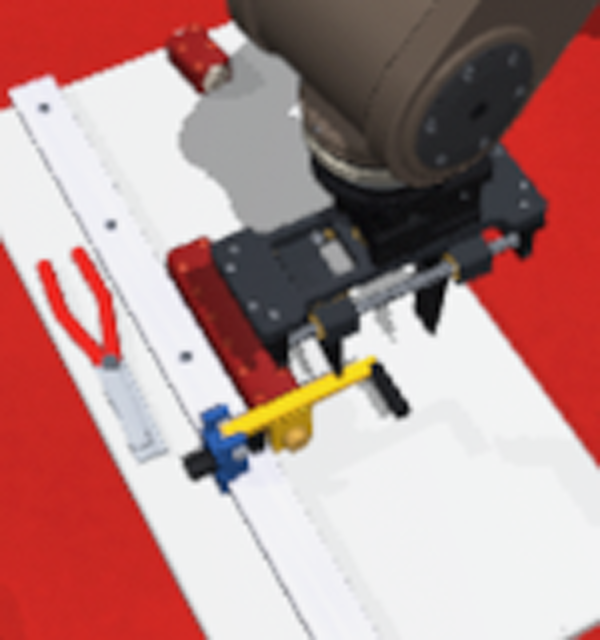

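Call:
{"fn": "step_arm", "kwargs": {
  "rows": [
    [35,1.5,-3.7,-0.003,0,0],
    [30,0,0,0,0,0],
    [8,0,0,0,0,0],
    [0,0,0,0,0,0]
  ]
}}

```text
t: 24.02
eef_pos: [524.2, 160.3, 74.3]
tcp_rot: [0.551, 1.56, 0.543]
ft_force: [-8.0, 15.3, 7.0]
opening: 0.632
```

Run:
```python
from h import *
plan([517.4,165.1,74],.003)
```

```text
t 24.025 pos [524.2 160.3  74.3] F [-8.01 15.31  7.03] M [2.45 1.09 0.44] open 60.1
turn [-0.0104  0.0091 -0.0055] shift world [-6.8  4.8 -0.3] shift tool(after turn) [ 0.3  4.8 -6.8] tool(now) [ 0.3  4.8 -6.9]
```

Call:
{"fn": "step_arm", "kwargs": {
  "rows": [
    [0,2,-3,0,0,0]
  ]
}}

```text
t: 24.15
eef_pos: [522.1, 161.4, 74.0]
tcp_rot: [0.554, 1.56, 0.545]
ft_force: [-0.8, 0.4, 0.2]
opening: 0.631
```

Run:
```python
from h import *
plan([517.4,165.1,74],.003)
wshot("w18"); shot("scene","s18",(230,130,380,290),4)
```

```text
t 24.15 pos [522.1 161.4  74. ] F [-0.78  0.35  0.19] M [-0.1   0.06  0.01] open 60.0
turn [-0.012   0.0094 -0.0057] shift world [-4.7  3.7 -0. ] shift tool(after turn) [ 0.   3.7 -4.7] tool(now) [ 0.   3.7 -4.8]
```

View pics/w18.png

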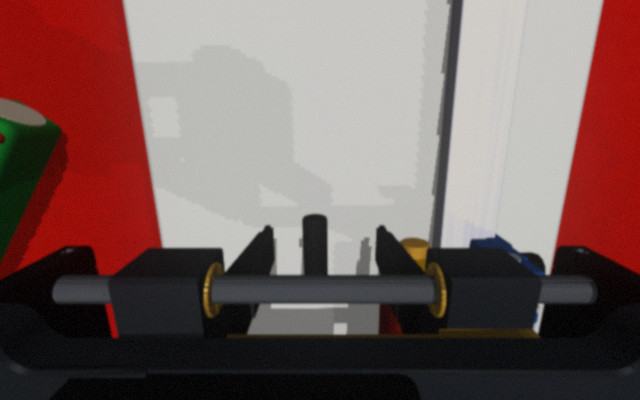

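View pics/s18.png

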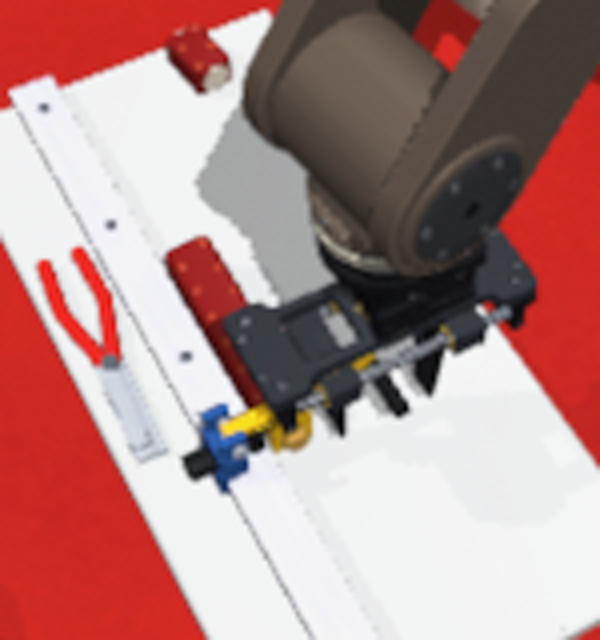

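Call:
{"fn": "step_arm", "kwargs": {
  "rows": [
    [0,4,-4.8,-0.011,0.009,-0.005],
    [0,0,0,0,0,0]
  ],
  "grip": 30
}}

```text
t: 24.5
eef_pos: [517.0, 164.4, 73.8]
tcp_rot: [-2.951, 1.57, -2.95]
ft_force: [0.4, 0.1, 0.1]
opening: 0.474
```

Run:
```python
from h import *
plan([517.4,165.1,74],.003)
```

```text
t 24.5 pos [517.  164.4  73.8] F [0.38 0.05 0.05] M [-0.09  0.1  -0.01] open 45.1
turn [-0.0017 -0.0013  0.0002] shift world [0.4 0.7 0.2] shift tool(after turn) [-0.2  0.7  0.4] tool(now) [-0.2  0.7  0.4]
```

Call:
{"fn": "step_arm", "kwargs": {
  "rows": [
    [0,0.7,0.4,0,0,0],
    [0,0,0,0,0,0],
    [0,0,0,0,0,0],
    [0,0,0,0,0,0],
    [0,0,0,0,0,0],
    [0,0,0,0,0,0]
  ],
  "grip": 5
}}

```text
t: 25.25
eef_pos: [517.4, 164.9, 73.8]
tcp_rot: [-2.922, 1.569, -2.921]
ft_force: [-0.4, -0.2, 0.2]
opening: 0.127
```

Run:
```python
from h import *
arc(4,-.106)
```

```text
t 25.25 th -0.001910858081472025 r 104.56739923321807 F [-0.4 -0.2  0.2] y 164.9 open 12.1
[-11.0, -0.0, 1.1]
[-10.9, -0.0, 1.7]
[-10.6, -0.0, 2.8]
[-10.3, -0.0, 4.0]
```

Call:
{"fn": "step_arm", "kwargs": {
  "rows": [
    [-11,0,0.7,0,0,0],
    [-10.9,0,1.7,0,0,0],
    [-10.6,0,2.8,0,0,0],
    [-10.3,0,4,0,0,0],
    [0,0,0,0,0,0]
  ]
}}

```text
t: 25.88
eef_pos: [526.8, 164.9, 119.7]
tcp_rot: [-2.984, 1.568, -2.983]
ft_force: [-1.1, -0.2, 0.8]
opening: 0.131
```

Run:
```python
from h import *
arc(4,-.106); plan([0,0,0],.003)
```

```text
t 25.875 th 0.44747137630231776 r 105.53525094719635 F [-1.1 -0.2  0.8] y 164.9 open 12.4
[-9.0, -0.0, 6.6]
[-9.1, -0.0, 6.3]
[-8.4, -0.0, 7.2]
[-7.6, -0.0, 8.0]
t 25.875 pos [526.8 164.9 119.7] F [-1.11 -0.19  0.75] M [-0.07  0.22 -0.  ] open 12.4
turn [-0.002  -0.0028  0.0004] shift world [-526.8 -164.9 -119.7] shift tool(after turn) [ 119.7 -163.3 -527.3] tool(now) [ 121.2 -164.4 -526.7]
```

Call:
{"fn": "step_arm", "kwargs": {
  "rows": [
    [-9,0,6.3,0,0,0],
    [-9.1,0,6.3,0,0,0],
    [-8.4,0,7.2,0,0,0],
    [-7.6,0,8,0,0,0],
    [0,0,0,0,0,0]
  ]
}}

```text
t: 26.5
eef_pos: [549.8, 165.0, 154.0]
tcp_rot: [-3.044, 1.552, -3.043]
ft_force: [1.1, 0.3, -0.2]
opening: 0.128
```

Run:
```python
from h import *
arc(8,-.106)
```

```text
t 26.5 th 0.8361233553033488 r 107.74421262602344 F [ 1.1  0.3 -0.2] y 165.0 open 12.1
[-4.4, -0.0, 11.0]
[-6.2, -0.0, 9.1]
[-5.2, -0.0, 9.7]
[-4.1, -0.0, 10.2]
[-3.0, -0.0, 10.6]
[-1.9, -0.0, 10.9]
[-0.7, -0.0, 11.0]
[0.5, -0.0, 11.0]
```

```bash
python3 -c "
from h import *
plan([0,0,0],.003)"
```

```text
t 26.5 pos [549.8 165.  154. ] F [ 1.06  0.28 -0.15] M [-0.16 -0.03  0.02] open 12.1
turn [-0.0018 -0.0192  0.0019] shift world [-549.8 -165.  -154. ] shift tool(after turn) [ 154.  -163.4 -550.2] tool(now) [ 164.8 -164.1 -546.9]
```

Call:
{"fn": "step_arm", "kwargs": {
  "rows": [
    [-4.4,0,11,0,-0.019,0],
    [-6,0,9.2,0,0,0],
    [-5.2,0,9.8,0,0,0],
    [-4.1,0,10.2,0,0,0],
    [0,0,0,0,0,0]
  ]
}}

```text
t: 27.12
eef_pos: [582.5, 164.9, 175.8]
tcp_rot: [-2.924, 1.55, -2.922]
ft_force: [0.7, -0.6, -0.3]
opening: 0.129
```

```bash
python3 -c "
from h import *
arc(5,-.106);plan([0,0,0],.003)"
```

```text
t 27.125 th 1.200770194576866 r 109.15209781589927 F [ 0.7 -0.6 -0.3] y 164.9 open 12.2
[1.1, -0.0, 12.4]
[-2.5, -0.0, 10.7]
[-1.4, -0.0, 10.9]
[-0.2, -0.0, 11.0]
[1.0, -0.0, 11.0]
t 27.125 pos [582.5 164.9 175.8] F [ 0.65 -0.56 -0.33] M [-0.15 -0.05  0.01] open 12.2
turn [-0.0007 -0.0201  0.0044] shift world [-582.5 -164.9 -175.8] shift tool(after turn) [ 175.8 -163.2 -583. ] tool(now) [ 188.2 -162.8 -579.2]
```

Call:
{"fn": "step_arm", "kwargs": {
  "rows": [
    [1.5,0,12,0,-0.02,0.004],
    [-1.5,0,11,0,0,0],
    [-0.6,0,11,0,0,0],
    [0.2,0,11,0,0,0],
    [0,0,0,0,0,0]
  ]
}}

```text
t: 27.75
eef_pos: [627.5, 165.2, 180.5]
tcp_rot: [0.002, 1.568, 0.005]
ft_force: [0.4, -0.4, 2.4]
opening: 0.13
```

```bash
python3 -c "
from h import *
arc(5,-.05);plan([0,0,0],.003)"
```

```text
t 27.75 th 1.6221004830824126 r 106.66948226602779 F [ 0.4 -0.4  2.4] y 165.2 open 12.4
[3.1, -0.0, 5.0]
[0.7, -0.0, 5.2]
[0.9, -0.0, 5.1]
[1.2, -0.0, 5.1]
[1.4, -0.0, 5.0]
t 27.75 pos [627.5 165.2 180.5] F [ 0.41 -0.43  2.37] M [-0.17  0.09 -0.01] open 12.4
turn [-0.0001  0.0024 -0.    ] shift world [-627.5 -165.2 -180.5] shift tool(after turn) [ 180.5 -163.3 -627.9] tool(now) [ 179.  -163.4 -628.4]
```

Call:
{"fn": "step_arm", "kwargs": {
  "rows": [
    [0.5,0,4,0,0,0],
    [0.5,0,4,0,0,0],
    [0,0,0,0,0,0]
  ]
}}

```text
t: 28.12
eef_pos: [635.1, 165.2, 179.3]
tcp_rot: [-0.129, 1.569, -0.126]
ft_force: [-0.5, -0.8, 2.0]
opening: 0.128
```

Call:
{"fn": "step_arm", "kwargs": {
  "rows": [
    [0,0,0,0,0,0],
    [0,0,0,0,0,0],
    [0,0,0,0,0,0],
    [0,0,0,0,0,0]
  ],
  "grip": 50
}}

```text
t: 28.62
eef_pos: [635.8, 165.4, 179.1]
tcp_rot: [0.045, 1.567, 0.048]
ft_force: [0.3, -0.3, -0.4]
opening: 0.488
```

```bash
python3 -c "
from h import *
arc(1,-.05);plan([0,0,0],.003)"
```

```text
t 28.625 th 1.7014195594211652 r 105.96365450695782 F [ 0.3 -0.3 -0.4] y 165.4 open 46.4
[2.8, -0.0, 4.9]
t 28.625 pos [635.8 165.4 179.1] F [ 0.26 -0.29 -0.4 ] M [-0.09  0.05 -0.03] open 46.4
turn [ 0.0002  0.0038 -0.0002] shift world [-635.8 -165.4 -179.1] shift tool(after turn) [ 179.1 -163.5 -636.3] tool(now) [ 176.6 -163.4 -637. ]
```

Retreat up, then away toward +y and back out of the cameras' view.

Call:
{"fn": "step_arm", "kwargs": {
  "rows": [
    [-40,0,0,0,0,0],
    [-40,0,0,0,0,0],
    [0,50,-50,0,0,0],
    [0,55,-55,0,0,0],
    [0,55,-55,0,0,0],
    [0,55,-55,0,0,0],
    [0,55,-55,0,0,0],
    [0,0,0,0,0,0]
  ]
}}

```text
t: 29.62
eef_pos: [409.8, 390.0, 260.2]
tcp_rot: [0.395, 1.564, 0.396]
ft_force: [0.8, 0.4, 0.4]
opening: 0.526
```

Run:
```python
from h import *
print(env.state()["eef_pos"])
for n in("top","scene"): cv2.imwrite(f"pics/{n}9.png",env.read_camera(n)[:,:,::-1])
a=cv2.imread("pics/top9.png"); 
cv2.imwrite("pics/topc9.png",cv2.resize(a[115:240,205:445],None,fx=3.3,fy=3.3,interpolation=cv2.INTER_CUBIC))
a=cv2.imread("pics/scene9.png"); 
cv2.imwrite("pics/scenec9.png",cv2.resize(a[130:330,210:405],None,fx=3,fy=3,interpolation=cv2.INTER_CUBIC))
```

```text
[409.80496987 389.99332224 260.24319593]
```

View pics/topc9.png

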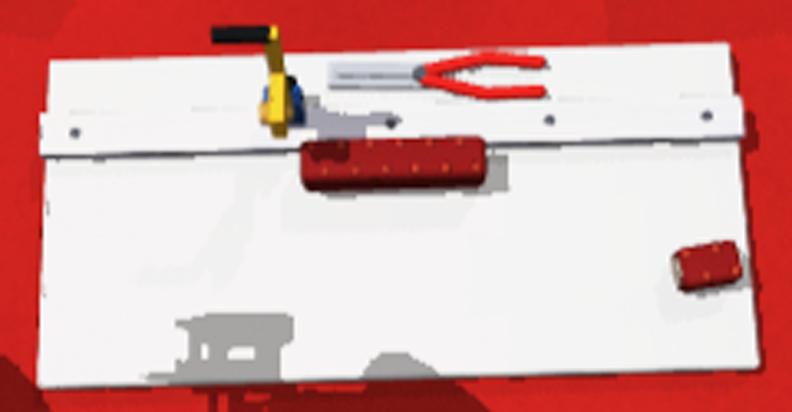

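View pics/scenec9.png

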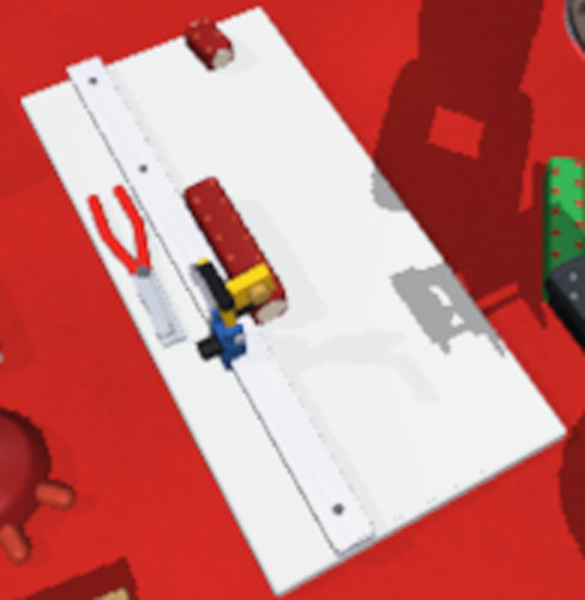

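Run:
```python
from h import *
for n,boxs in (("top",{"stop":(266,120,298,158),"shears":(305,126,375,148),"carr":(280,135,300,152)}),("scene",{"stop":(270,212,305,256),"carr":(274,235,296,256),"shears":(238,190,275,246)})):
    a=cv2.cvtColor(cv2.imread(f"pics/{n}0.png"),6).astype(np.float32);b=cv2.cvtColor(cv2.imread(f"pics/{n}9.png"),6).astype(np.float32)
    for k,(u0,v0,u1,v1) in boxs.items():
        W=np.eye(2,3,dtype=np.float32)
        try:
            cc,W=cv2.findTransformECC(a[v0:v1,u0:u1],b[v0:v1,u0:u1],W,cv2.MOTION_TRANSLATION); print(n,k,round(cc,3),W[:,2].round(3))
        except cv2.error as e: print(n,k,"fail")
# flushness: leg fit in both views
def sil(n,lp):
    P=[[x,y,z] for x in(-18,18) for y in(-75,75) for z in(18,58)]
    return cv2.convexHull(proj(n,b2w(lp,P)).astype(np.float32))
im=cv2.imread("pics/top9.png").astype(int); u0,v0,u1,v1=292,152,362,178
m=np.zeros((400,640),np.uint8); w=im[v0:v1,u0:u1]; m[v0:v1,u0:u1]=(w[...,2]-w[...,1]>25)
m4=cv2.resize(m,None,fx=4,fy=4,interpolation=cv2.INTER_NEAREST)
def cost(p):
    a=np.zeros_like(m4); cv2.fillPoly(a,[((sil("top",[p[0],p[1],p[2]/100])+.5)*4).round().astype(np.int32)],1); return (a!=m4).sum()/16
s0=np.array([580,50,0.])
r=minimize(cost,s0,method="Nelder-Mead",options=dict(initial_simplex=[s0,s0+[8,0,0],s0+[0,10,0],s0+[0,0,5]]))
c,s=np.cos(.003),np.sin(.003); d=r.x[:2]-BOARD[:2]
print("leg board",c*d[0]+s*d[1],-s*d[0]+c*d[1],r.x[2]/100-.003,r.fun,m.sum())
```

```text
top stop 0.993 [ 0.31  -0.072]
top shears 0.999 [ 0.029 -0.016]
top carr 0.973 [0.293 0.056]
scene stop 0.727 [0.247 0.3  ]
scene carr 0.973 [-0.224 -0.059]
scene shears 0.958 [-0.496 -0.551]
leg board 33.64600012978883 -0.7512346299320268 -0.03533548620637098 138.875 873
```

Call:
{"fn": "step_arm", "kwargs": {
  "rows": [
    [-20,-55,0,0,0,0],
    [-20,-60,20,0,0,0],
    [0,-60,20,0,0,0],
    [0,-60,20,0,0,0],
    [0,-60,20,0,0,0],
    [0,-60,20,0,0,0],
    [0,-60,20,0,0,0],
    [0,-30,20,0,0,0]
  ]
}}

```text
t: 30.72
eef_pos: [549.3, -59.3, 300.9]
tcp_rot: [0.032, 1.56, 0.018]
ft_force: [0.1, -0.3, -0.1]
opening: 0.528
```

Call:
{"fn": "step_arm", "kwargs": {
  "rows": [
    [0,0,10,0,0,0],
    [0,0,0,0,0,0],
    [0,0,0,0,0,0]
  ]
}}

```text
t: 31.1
eef_pos: [559.7, -63.5, 300.2]
tcp_rot: [0.046, 1.561, 0.026]
ft_force: [-0.3, 0.4, -0.0]
opening: 0.522
```

Run:
```python
from h import *
plan([560,-60,300],.003); wshot("w20")
```

```text
t 31.1 pos [559.7 -63.5 300.2] F [-0.32  0.39 -0.04] M [-0.05  0.06  0.04] open 49.6
turn [-0.0234  0.0093 -0.0003] shift world [ 0.3  3.5 -0.2] shift tool(after turn) [0.2 3.5 0.3] tool(now) [0.2 3.5 0.3]
```

View pics/w20.png

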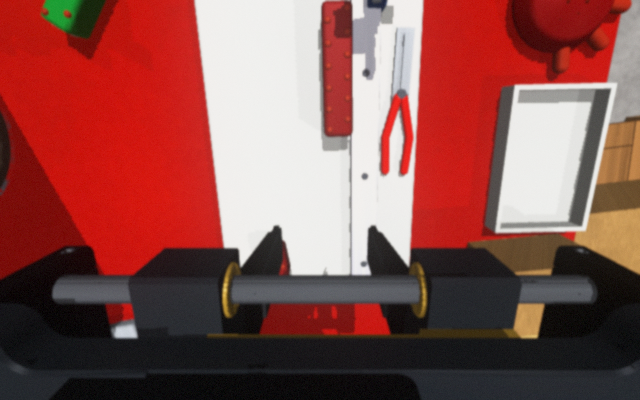

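Run:
```python
from h import *
u0,v0,u1,v1=300,0,420,150; s=5
im=cv2.imread("pics/w20.png"); w=cv2.resize(im[v0:v1,u0:u1],None,fx=s,fy=4,interpolation=cv2.INTER_CUBIC)
P=np.array([[-18,75,40],[18,75,40],[18,-75,40],[-18,-75,40]])
def d(pts,c,closed=True):
    q=((projw(b2w(BOARD,pts),"pics/w20.npz")+.5-[u0,v0])*[s,4]).astype(int); cv2.polylines(w,[q],closed,c,1)
d(P+[32,-1,18],(255,0,0)); d([[50,200,34],[50,-290,34]],(0,255,0),False); d([[50,200,18],[50,-290,18]],(0,160,0),False)
cv2.imwrite("pics/w20c.png",w)
```

```text
(no output)
```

View pics/w20c.png

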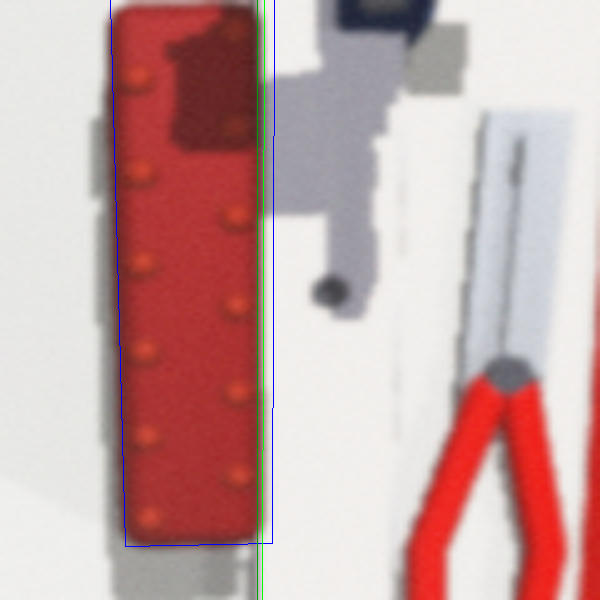

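Run:
```python
from h import *
q=proj("scene",b2w(BOARD,[[80,80,50],[80,90,50]])); print("scene px per 10mm y",q[1]-q[0])
q=proj("top",b2w(BOARD,[[80,80,50],[80,90,50]])); print("top px per 10mm y",q[1]-q[0])
def up(f): 
    a=cv2.imread(f); return cv2.resize(a[130:290,230:380],None,fx=4,fy=4,interpolation=cv2.INTER_CUBIC)
I={"0":up("pics/scene0.png"),"2":cv2.imread("pics/s2.png"),"5":cv2.imread("pics/s5.png"),"17":cv2.imread("pics/s17.png"),"18":cv2.imread("pics/s18.png"),"9":up("pics/scene9.png")}
box={"blueknob":(175,438,250,500),"shears":(100,350,175,470),"bolt":(90,205,130,245)}
for k,(u0,v0,u1,v1) in box.items():
    for r,ns in (("0","2 9".split()),("5",["17","18","9"])):
        for n in ns:
            g=lambda i: cv2.cvtColor(I[i],6).astype(np.float32)[v0:v1,u0:u1]
            try:
                cc,W=cv2.findTransformECC(g(r),g(n),np.eye(2,3,dtype=np.float32),cv2.MOTION_TRANSLATION); print(k,r,n,round(cc,3),(W[:,2]/4).round(3))
            except cv2.error: print(k,r,n,"fail")
```

```text
scene px per 10mm y [1.68820786 2.99313962]
top px per 10mm y [-3.73161156  0.10326656]
blueknob 0 2 1.0 [ 0.005 -0.003]
blueknob 0 9 0.984 [-0.103 -0.092]
blueknob 5 17 1.0 [ 0.001 -0.   ]
blueknob 5 18 0.987 [-0.089 -0.103]
blueknob 5 9 0.977 [-0.196 -0.056]
shears 0 2 0.378 [1.054 4.935]
shears 0 9 1.0 [-0.001 -0.003]
shears 5 17 1.0 [0.002 0.   ]
shears 5 18 1.0 [0.002 0.004]
shears 5 9 0.981 [-0.067 -0.047]
bolt 0 2 0.216 [6.177 1.951]
bolt 0 9 1.0 [ 0.002 -0.001]
bolt 5 17 1.0 [-0.001 -0.002]
bolt 5 18 1.0 [ 0.004 -0.003]
bolt 5 9 1.0 [ 0.006 -0.   ]
```

Run:
```python
from h import *
def up(f): 
    a=cv2.imread(f); return cv2.resize(a[130:290,230:380],None,fx=4,fy=4,interpolation=cv2.INTER_CUBIC)
I={"17":cv2.imread("pics/s17.png"),"18":cv2.imread("pics/s18.png"),"9":up("pics/scene9.png")}
u0,v0,u1,v1=160,225,215,300
g=lambda i: cv2.cvtColor(I[i],6).astype(np.float32)[v0:v1,u0:u1]
for a,b in(("17","18"),("18","9")):
    try: print(a,b,cv2.findTransformECC(g(a),g(b),np.eye(2,3,dtype=np.float32),cv2.MOTION_TRANSLATION)[1][:,2]/4)
    except cv2.error: print("fail")
t=cv2.imread("pics/t17.png"); b=cv2.imread("pics/top9.png"); b=cv2.resize(b[120:240,210:440],None,fx=3.3,fy=3.3,interpolation=cv2.INTER_CUBIC)
cv2.imwrite("pics/cmp.png",np.vstack([t[:220],b[:220]]))
```

```text
17 18 [-0.2649037  -0.21877462]
18 9 [-0.01027252 -0.00397414]
```

View pics/cmp.png

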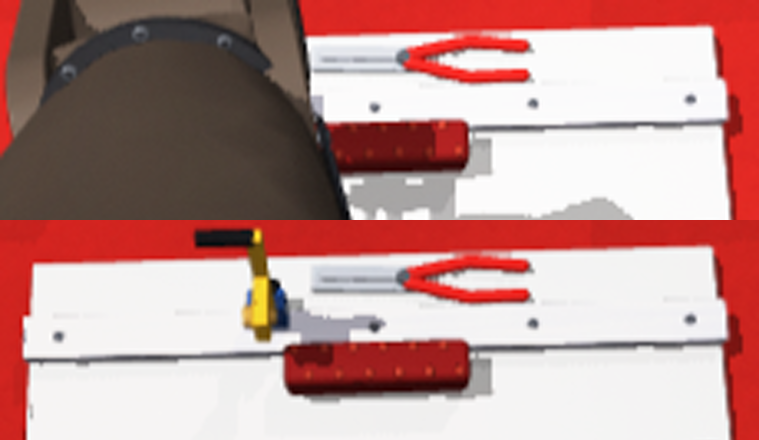

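```bash
python3 -c "
from cell import env
print(env.state()['t'],env.job_done())"
```

```text
the job is handed in; nothing more can be done
31.15 None
```

I did the job as asked and handed it in at t = 31.2 s. One flaw: while coming back for the knob I bumped the stop, and it and the leg moved slightly.

**What I did**
- I pinched the knob and swung the stop down. It met the fence firmly, with about 22 N at the knob.
- I gripped the leg, squared it and pressed it flat on the fence. Then I slid it along until it stopped against the screw.
- I held it there for about 2 s at 6–7 N measured. About 2.5 N of that was sliding drag, so the screw took roughly 4–5 N, and never more than about 7 N, below the 12 N chipping limit.
- I let go, carried the stop back up to about 1.70 rad (leaning back) and moved the arm clear.

**Last checks**
- **Stop during gauging:** pictures before and after show no movement of the carriage.
- **The bump:** going down to pinch the knob again, the arm drifted about 7 mm and a finger touched the stop, probably the screw head. It pushed with about 15 N along -y before I backed off, just over the 14 N at which the carriage can slip. Comparing pictures puts the shift at about 0.4–0.8 mm for the stop and about 0.7 mm for the leg, both along -y. I left this rather than push the stop again.
- **Leg:** the wrist picture shows it parallel to the fence and against it. A rough outline fit in the top view gave -0.035 rad askew, but the stop's shadow falls on the leg there, so I trusted the wrist picture.
- **Contact with the screw:** last seen just after I let go, before the bump. I did not check it again with the stop up.
- **Other things:** the shears had not moved and the knuckle looked where it was. I did not look at the basin, cup and brush specifically at the end.

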